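# Lower the rack, hang the spare wheels, raise it

### The job

Put the finishing machine's spare wheels away on the lift rack: first wind the winch's handwheel anticlockwise (seen from above) through one full turn to its stop to bring the rack down, then hang every wheel by its rim over a J-hook, one to a hook. Then wind the handwheel back clockwise through its full turn to the stop, so that the rack rises again with all the wheels hanging on it, and leave the other things on the bench where they are.

Things in the scene. Friction and masses are not known exactly. Their poses are not given: they have to be found in the camera images.
- wheel0: loose aluminium wheel (absent: None). Rim: inner radius 59, outer 69 mm, 22 mm wide along the axle, made of 12 flat facets centred at 0, 30, 60.. degrees from x; 0.2 to 0.3 kg. Origin at its centre, z along the axle (centre 11 mm above the bench when flat). Hub of radius 16 mm, 22 mm wide; three spokes 10 mm wide, 8 mm thick, at 0, 120 and 240 degrees from x.
- wheel1: the same kind of wheel as wheel0
- wheel2: the same kind of wheel as wheel0
- hook0 (a point): J-hook at the rack's -y end: a bar 10 mm thick. Point: top of the bar, middle of the seat, 285 mm above the bench with the rack up, 240 mm with it down. z up, -x along the bar to the open end (towards the robot), which stands 33 mm out and turns up to 21 mm above the seat. At x = +38 mm begins the carriage's upper bar (16 mm below to 6 mm above the seat). Each hook has room for one rim.
- hook1 (a point): the same point of the middle hook
- hook2 (a point): the same point of the hook at the +y end
- rack: fixed frame; origin on the bench below the middle hook, axes as the hooks'. Posts 25 mm square, 333 mm high, at x +65, y -285 and +285 mm. Its carriage (bars and three hooks 170 mm apart) slides only up and down, sinks 45 mm with one turn of the handwheel (cable under the bench) and stays. Its stop rail, at x = +30 mm, 97 to 113 mm below the seats, is for the hung wheels' lower part to lean on.
- handwheel (a joint): angle of the winch's handwheel, a flat-lying steel wheel 124 mm across, its upper face 78 mm above the bench: 0 at the start (rack up, at a stop), growing anticlockwise seen from above to the other stop at 6.28 rad (rack down). Friction holds it where it is left; it takes 0.2 to 0.4 N m.
- handwheel_axis (a point): point on the handwheel's vertical axis, at the height of its upper face (78 mm)
- crank_grip_mid (a point): middle of the handwheel's upright black grip, 22 mm in diameter and 50 mm high (82 to 132 mm above the bench), standing 50 mm from the wheel's axis; the grip spins freely on its own vertical axis, so it may be held with a fixed hand while the wheel turns
- bin: bystander, fixed: open green bin, 130 by 120 mm, 60 mm high, origin under its centre
- cone: bystander, loose: upright thread cone, 72 mm in diameter at the foot, 150 mm high, origin under its centre, z up
- jar: bystander, loose: upright jar, 68 mm in diameter, 100 mm high, origin under its centre, z up
- hammer: bystander, loose: hammer lying on the bench beyond the rack, origin under its middle

How it is judged:
By the outcome, as a careful person would: the job done as asked, in the order asked, and still so for the second after the job is handed in, with the robot touching nothing.
Of wheel0, wheel1, wheel2 only 2 to 3 are there at a start; the rules pass over those that are not, and their reading is None.
At some moment in a run one of wheel0, wheel1, wheel2 may be knocked a few centimetres aside while the robot is not near it.
Once in a run the grip may slacken for a moment while it holds something.
It also fails if it takes over 210 s, if anything falls off the work surface, if the arm or the gripper's body presses on something with over 40 N, if the wrist force passes 120 N, or if a joint passes its speed limit or range.

### The arm

A 6-joint arm with a two-finger parallel gripper is mounted at the origin on the work surface. World frame = base frame: x ahead of the robot, y to its left, z up, the work surface at z = 0. Lengths are in mm, angles in rad, forces in N, time in s.
With the tool pointing down it reaches from about 275 to 1000 mm from the base axis. Payload 8.4 kg.
Tool frame: the origin (TCP) lies midway between the tips of the shut fingers; the grasp point (between the pads) lies 19 mm behind it; z points along the fingers, y is the line along which they close (so a half turn about z gives the same grasp; the last joint's range is limited). The gripper opens to 85 mm and grips with 20 to 120 N. Pads are 22 mm wide; open, the fingers measure 114 mm over their backs; the gripper's body (76 mm by 85 mm) begins 54 mm behind the grasp point. The pads swing forward as they close: fully open they stand 13 mm farther back than shut.
Start: joints at [-1.214, 0.353, 1.633, -0, 1.155, -0.002], TCP at [219.468, -585.202, 231.281] pointing down, gripper open.
Joint ranges: [-2.63, 2.63], [-0.92, 2.1], [0.06, 2.66], [-1.3, 4.44], [0, 2.69], [-3.02, 3.02]. Speed limits (rad/s): [2.22, 2.22, 2.79, 3.14, 3.14, 3.14].

### API

Orientations are given as [roll, pitch, yaw] about the fixed x, y, z axes, in that order (R = Rz(yaw) Ry(pitch) Rx(roll)).
In Python, from rig import * gives the robot as it stands.
- The arm moves only by the shell command python3 -m jog 'ROWS' [FORCE]. ROWS is JSON, a list of rows, each an object of numbers: "x", "y", "z": the shift along the tool's x, y, z in cm; "spin": the turn about the tool's z in rad; "grip": the closure, from 0 (fully open) to 1 (shut). In form: [{"x": .., "y": .., "z": .., "spin": .., "grip": ..}, ...]. A call has 1 to 20 rows; each row shifts and turns the commanded pose from where the row before left it, along the tool's axes as they then stand; what a row does not reach is not made up. A row lasts 1/12 s, in which the tool goes at most 41.7 mm and 7.16 degrees, less where a joint would pass 70% of its speed; a pose out of reach is approached as far as the arm can. A call with a gripper value outside its range is refused whole. The fingers move at their own pace and stop on an object; FORCE is the grip in N (left out, the last holds). Time passes only in rows, so rows that do not move let the fingers close. It gives the time, the measured TCP pose, the force, the opening and the grip force at its end, in the units of the state.
- sense(): the state, without advancing time (a new reading comes with each control period).
- grab_frame(name): name is "side" or "top" or "wrist"; returns a dict with "pixels" (384x512x3 uint8, blue, green, red), "camera_matrix" (3x3 intrinsics, pixels), "rvec" (rotation vector, rad) and "tvec" (3), from world to camera coordinates, as OpenCV has them; the wrist camera has in their place "T_tool_cam" (4x4, takes a point from camera to tool coordinates, whose origin is the TCP and whose axes are the flange's). Camera axes: x right, y down, z forward; pixel columns grow to the right and rows downward; lengths in mm; the calibration is good to about 2 mm. The wrist camera is an equidistant fisheye: a pixel r from the principal point sees the ray r / f radians off the axis. A picture is of the moment at which its call begins: read the wrist's pose just before it. There is no depth.
- sign_off(): hands the job in; it is judged then, once.
The state is a dict: "clock": time; "qpos": joint angles; "qvel": joint speeds; "joint_efforts": joint torques, N m; "eef_pos": TCP position; "tcp_rot": TCP orientation; "contact_force": force on the tool from outside, world axes, zero at the start; "wrist_torque": the same for the moment, N m; "opening": opening from 0.0 (shut) to 1.0 (fully open); "grasp_force": force on a finger pad.
Only numpy, scipy, OpenCV 4.12 (cv2) and the standard library are available. Lean on these libraries where they do the work, as an engineer would, in place of code of your own. Each camera call takes 0.05 s, during which the arm holds its last target. There are 200 camera calls.

## Working session

There is one attempt and no reset: what is moved stays moved. The work goes in short steps, Python scripts to look and compute and a shell command to move; the robot and the scene stay as the last step left them, time stands still between calls to the robot, and variables do not carry over. Pictures are saved under pics/ and viewed, at most 14 in all, crops included, and the job is handed in when it is done.

```bash
ls; mkdir -p pics; python3 - <<'E'
from rig import *
import cv2,numpy as np
s=sense();print({k:np.round(v,3).tolist() for k,v in s.items()})
for n in("side","top"):
    f=grab_frame(n);cv2.imwrite(f"pics/{n}0.png",f["pixels"]);print(n,f["camera_matrix"],f["rvec"],f["tvec"])
f=grab_frame("wrist");print(f["camera_matrix"],f["T_tool_cam"]);cv2.imwrite("pics/w0.png",f["pixels"])
E
```

```text
pics
{'clock': 0.0, 'qpos': [-1.214, 0.354, 1.634, 0.0, 1.155, -0.002], 'qvel': [0.002, -0.001, 0.001, 0.001, -0.001, -0.001], 'joint_efforts': [0.0, -60.525, -34.206, -0.0, 0.009, 0.0], 'eef_pos': [219.305, -584.724, 230.55], 'tcp_rot': [-3.14, -0.0, 0.359], 'contact_force': [-0.355, 0.429, 0.068], 'wrist_torque': [-0.025, 0.022, -0.024], 'grasp_force': 0.0, 'opening': 0.999}
side [[468.46954447   0.         255.79890426]
 [  0.         468.46954447 195.56862601]
 [  0.           0.           1.        ]] [ 0.91981917 -2.30092811  1.25370854] [ 439.36293435  378.92527442 1049.80357284]
top [[458.73237533   0.         246.01707045]
 [  0.         458.73237533 186.01875797]
 [  0.           0.           1.        ]] [ 2.15509075 -2.20573532  0.10513564] [   7.33949708  609.37045983 1641.0739795 ]
[[297.31863964   0.         255.58945048]
 [  0.         297.31863964 193.06862572]
 [  0.           0.           1.        ]] [[ 1.85539979e-04 -9.48826774e-01 -3.15796957e-01  8.09278040e+01]
 [ 9.99999982e-01  1.91696189e-04  1.15691390e-05  6.85013788e-01]
 [ 4.95599644e-05 -3.15796954e-01  9.48826792e-01 -1.43793374e+02]
 [ 0.00000000e+00  0.00000000e+00  0.00000000e+00  1.00000000e+00]]
```

View pics/top0.png

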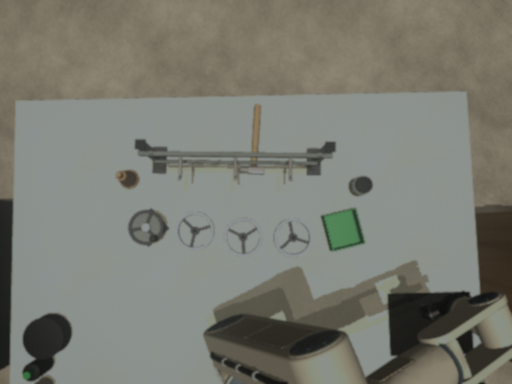

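View pics/side0.png

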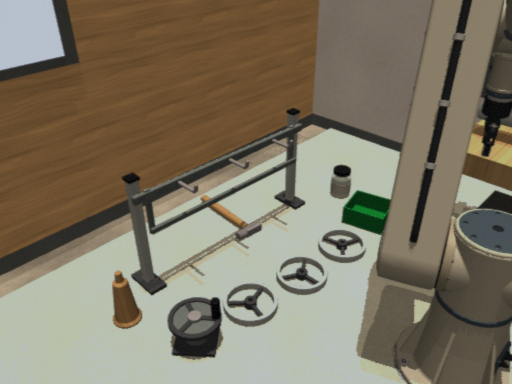

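The top picture shows three wheels at about (196,230), (243,236) and (292,237). The handwheel is at (148,227), its grip near (153,239), and the hooks are near x=182, 237 and 290, y≈170. Next I'll build metric ortho-views.

```bash
cat > h.py <<'E'
from rig import *
import cv2,numpy as np
from scipy.spatial.transform import Rotation as Ro
def cam(n):
    s=sense(); f=grab_frame(n); K=f["camera_matrix"]
    if n=="wrist":
        T=np.eye(4);T[:3,:3]=Ro.from_euler("xyz",s["tcp_rot"]).as_matrix();T[:3,3]=s["eef_pos"]
        M=np.linalg.inv(T@f["T_tool_cam"])
    else:
        M=np.eye(4);M[:3,:3]=cv2.Rodrigues(np.array(f["rvec"],float))[0];M[:3,3]=np.ravel(f["tvec"])
    return f["pixels"],K,M,n=="wrist"
def proj(c,P):
    _,K,M,fish=c
    p=np.asarray(P,float)@M[:3,:3].T+M[:3,3]
    if fish:
        r=np.hypot(p[...,0],p[...,1])+1e-9;t=np.arctan2(r,p[...,2])
        return np.stack([K[0,2]+K[0,0]*t*p[...,0]/r,K[1,2]+K[1,1]*t*p[...,1]/r],-1)
    q=p@K.T
    return q[...,:2]/q[...,2:]
def ortho(c,z,x0,x1,y0,y1,sc):
    """map of plane z: image up=+x, left=+y; sc px/mm; col=(y1-y)*sc,row=(x1-x)*sc; grid each 50 mm"""
    w,h=int((y1-y0)*sc),int((x1-x0)*sc)
    X,Y=np.meshgrid(x1-np.arange(h)/sc,y1-np.arange(w)/sc,indexing="ij")
    m=proj(c,np.stack([X,Y,np.full_like(X,z)],-1)).astype(np.float32)
    return cv2.remap(c[0],m[...,0],m[...,1],cv2.INTER_CUBIC)
def grid(o,x1,y1,sc,st=50):
    o=o.copy();h,w=o.shape[:2]
    for v in np.arange(np.floor(x1/st)*st,x1-h/sc,-st):
        r=int((x1-v)*sc);cv2.line(o,(0,r),(w,r),(0,0,255),1);cv2.putText(o,str(int(v)),(0,r-1),0,.35,(255,0,0),1)
    for v in np.arange(np.floor(y1/st)*st,y1-w/sc,-st):
        k=int((y1-v)*sc);cv2.line(o,(k,0),(k,h),(0,0,255),1);cv2.putText(o,str(int(v)),(k,9),0,.35,(255,0,0),1)
    return o
def ray(c,uv,z):
    _,K,M,_=c;d=M[:3,:3].T@np.linalg.inv(K)@[uv[0],uv[1],1];o=-M[:3,:3].T@M[:3,3]
    return (o+d*(z-o[2])/d[2])[:2]
E
python3 - <<'E'
from h import *
c=cam("top")
for uv,z in(((196,230),11),((243,236),11),((292,237),11),((148,227),78),((153,239),132),((182,165),285),((237,165),285),((290,165),285),((343,229),60)):print(uv,z,ray(c,uv,z).round(0))
x0,x1,y0,y1=430,760,-230,440
a=ortho(c,11,380,560,-230,430,1.2);b=ortho(c,290,520,740,-230,430,1.2)
cv2.imwrite("pics/o1.png",np.vstack([grid(b,740,430,1.2),grid(a,560,430,1.2)]))
E
```

```text
(196, 230) 11 [454. 179.]
(243, 236) 11 [429.   8.]
(292, 237) 11 [ 421. -170.]
(148, 227) 78 [469. 339.]
(153, 239) 132 [428. 311.]
(182, 165) 285 [656. 191.]
(237, 165) 285 [652.  22.]
(290, 165) 285 [ 649. -142.]
(343, 229) 60 [ 446. -346.]
```

View pics/o1.png

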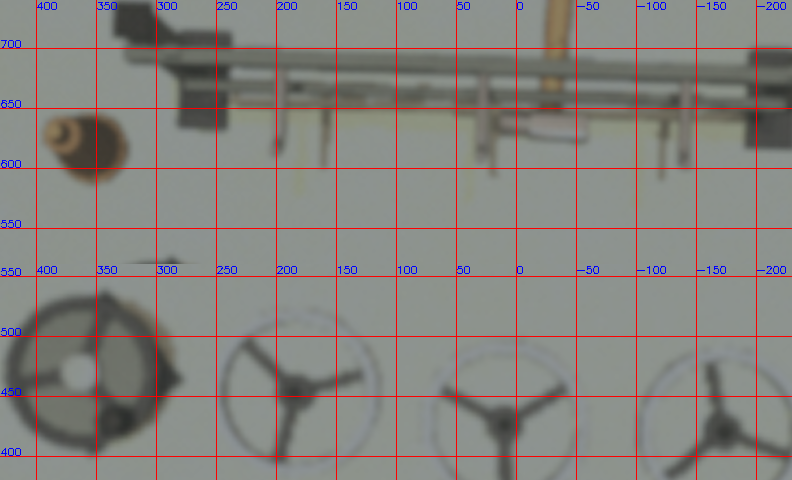

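```bash
python3 -m jog '[{"spin":0.12,"grip":0},{"spin":0.12},{"spin":0.119},{"y":-3.4,"x":0.8},{"y":-3.4,"x":0.8},{"y":-3.4,"x":0.8},{"y":-3.4,"x":0.8},{"y":-3.4,"x":0.8},{"y":-3.4,"x":0.8},{"y":-3.4,"x":0.8},{"y":-3.4,"x":0.8},{"y":-3.4,"x":0.8},{"y":-3.4,"x":0.8},{"y":-3.4,"x":0.8},{"y":-3.4,"x":0.8},{"y":-3.4,"x":0.8}]'; python3 - <<'E'
from h import *
cv2.imwrite("pics/w1.png",cam("wrist")[0])
E
python3 -m jog '[{"y":-3.4,"x":0.8},{"y":-3.4,"x":0.8},{"y":-3.4,"x":0.8},{"y":-3.4,"x":0.8},{"y":-3.4,"x":0.8},{"y":-3.4,"x":0.8},{"y":-3.4,"x":0.8},{"y":-3.4,"x":0.8},{"y":-3.4,"x":0.8},{"y":-3.4,"x":0.8},{"y":-3.4,"x":0.8},{"y":-3.4,"x":0.8},{"y":-3,"x":0.5},{},{}]'; python3 - <<'E'
from h import *
c=cam("wrist");cv2.imwrite("pics/w2.png",c[0]);s=sense();print(s["eef_pos"],s["tcp_rot"],s["clock"])
o=ortho(c,132,330,560,230,430,1.9);cv2.imwrite("pics/o2.png",np.hstack([grid(o,560,430,1.9),cv2.resize(c[0],(400,437))]))
E
```

```text
[ 219.40530792 -585.07222028  231.04225296] [-3.14115488e+00 -7.97271193e-07  3.58729322e-01] 0.3schema error: expected keys x, y, z, spin, grip
schema error: expected keys x, y, z, spin, grip
```

View pics/o2.png

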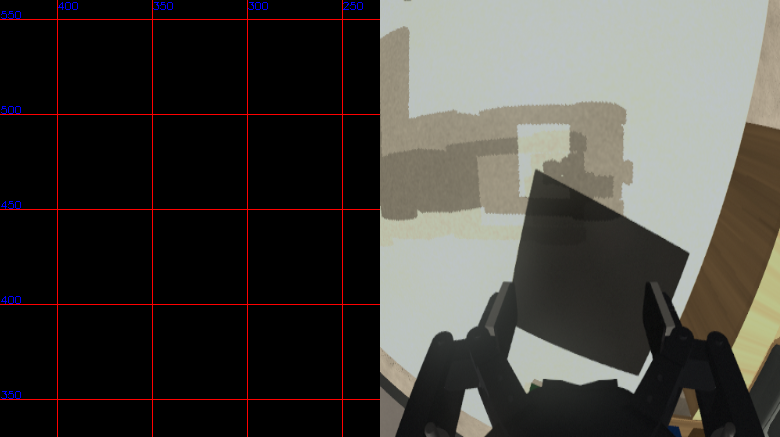

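The rows were refused because every key is required, so the wrist picture still shows the start. I'll resend them with all the keys.

```bash
python3 -m jog '[{"x":0,"y":0,"z":0,"spin":0.12,"grip":0},{"x":0,"y":0,"z":0,"spin":0.12,"grip":0},{"x":0,"y":0,"z":0,"spin":0.119,"grip":0},{"x":0.8,"y":-3.4,"z":0,"spin":0,"grip":0},{"x":0.8,"y":-3.4,"z":0,"spin":0,"grip":0},{"x":0.8,"y":-3.4,"z":0,"spin":0,"grip":0},{"x":0.8,"y":-3.4,"z":0,"spin":0,"grip":0},{"x":0.8,"y":-3.4,"z":0,"spin":0,"grip":0},{"x":0.8,"y":-3.4,"z":0,"spin":0,"grip":0},{"x":0.8,"y":-3.4,"z":0,"spin":0,"grip":0},{"x":0.8,"y":-3.4,"z":0,"spin":0,"grip":0},{"x":0.8,"y":-3.4,"z":0,"spin":0,"grip":0},{"x":0.8,"y":-3.4,"z":0,"spin":0,"grip":0},{"x":0.8,"y":-3.4,"z":0,"spin":0,"grip":0},{"x":0.8,"y":-3.4,"z":0,"spin":0,"grip":0},{"x":0.8,"y":-3.4,"z":0,"spin":0,"grip":0}]' && python3 -m jog '[{"x":0.8,"y":-3.4,"z":0,"spin":0,"grip":0},{"x":0.8,"y":-3.4,"z":0,"spin":0,"grip":0},{"x":0.8,"y":-3.4,"z":0,"spin":0,"grip":0},{"x":0.8,"y":-3.4,"z":0,"spin":0,"grip":0},{"x":0.8,"y":-3.4,"z":0,"spin":0,"grip":0},{"x":0.8,"y":-3.4,"z":0,"spin":0,"grip":0},{"x":0.8,"y":-3.4,"z":0,"spin":0,"grip":0},{"x":0.8,"y":-3.4,"z":0,"spin":0,"grip":0},{"x":0.8,"y":-3.4,"z":0,"spin":0,"grip":0},{"x":0.8,"y":-3.4,"z":0,"spin":0,"grip":0},{"x":0.8,"y":-3.4,"z":0,"spin":0,"grip":0},{"x":0.8,"y":-3.4,"z":0,"spin":0,"grip":0},{"x":0.5,"y":-3,"z":0,"spin":0,"grip":0},{"x":0,"y":0,"z":0,"spin":0,"grip":0},{"x":0,"y":0,"z":0,"spin":0,"grip":0}]'; python3 - <<'E'
from h import *
c=cam("wrist");s=sense();print(s["eef_pos"],s["tcp_rot"],s["clock"])
o=ortho(c,132,330,560,230,430,1.9);cv2.imwrite("pics/o3.png",np.hstack([grid(o,560,430,1.9),cv2.resize(c[0],(400,437))]))
E
```

```text
clock: 1.63
eef_pos: [323.5, -141.7, 231.5]
tcp_rot: [3.141, -0.001, -0.001]
contact_force: [0.6, 0.1, 0.1]
opening: 1.001
grasp_force: 0.0
clock: 2.88
eef_pos: [424.5, 295.9, 231.0]
tcp_rot: [3.141, 0.0, 0.002]
contact_force: [0.4, 0.5, -0.4]
opening: 0.998
grasp_force: 0.0
[424.21321883 294.73135401 230.87471208] [3.14070079e+00 8.03294774e-04 1.10022156e-03] 2.9333
```

View pics/o3.png

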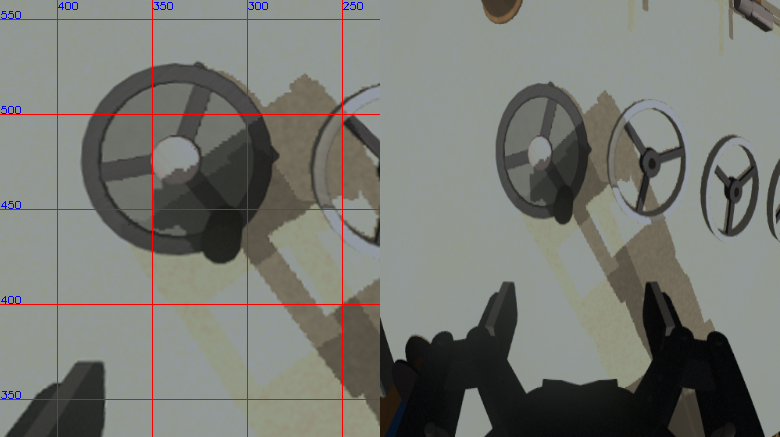

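The grip's top disc is at about (221,242) in the left tile, so the grip is near (431,313). The handwheel axis is near (469.5,343). I'll go down and hold the grip.

```bash
python3 -m jog '[{"x":0.35,"y":-0.9,"z":3,"spin":0,"grip":0},{"x":0.35,"y":-0.8,"z":3,"spin":0,"grip":0},{"x":0,"y":0,"z":3,"spin":0,"grip":0},{"x":0,"y":0,"z":2.5,"spin":0,"grip":0},{"x":0,"y":0,"z":1.5,"spin":0,"grip":0},{"x":0,"y":0,"z":0.4,"spin":0,"grip":0},{"x":0,"y":0,"z":0,"spin":0,"grip":0.6},{"x":0,"y":0,"z":0,"spin":0,"grip":1},{"x":0,"y":0,"z":0,"spin":0,"grip":1},{"x":0,"y":0,"z":0,"spin":0,"grip":1},{"x":0,"y":0,"z":0,"spin":0,"grip":1},{"x":0,"y":0,"z":0,"spin":0,"grip":1},{"x":0,"y":0,"z":0,"spin":0,"grip":1},{"x":0,"y":0,"z":0,"spin":0,"grip":1},{"x":0,"y":0,"z":0,"spin":0,"grip":1}]' 30; python3 - <<'E'
from h import *
cv2.imwrite("pics/s4.png",cam("side")[0])
# circle rows, 20 deg
a0=np.deg2rad(-141.6)
p=lambda t:50*np.array([np.cos(a0+t),np.sin(a0+t)])
for i in range(18):
    d=p((i+1)*np.pi/9)-p(i*np.pi/9);print(round(d[0]/10,2),round(-d[1]/10,2))
E
```

```text
clock: 4.18
eef_pos: [433.0, 312.9, 98.8]
tcp_rot: [-3.139, -0.003, -0.0]
contact_force: [0.5, 1.0, 5.4]
opening: 0.248
grasp_force: 30.1
1.3 1.15
1.61 0.64
1.74 0.05
1.65 -0.55
1.36 -1.08
0.91 -1.48
0.35 -1.7
-0.25 -1.72
-0.83 -1.53
-1.3 -1.15
-1.61 -0.64
-1.74 -0.05
-1.65 0.55
-1.36 1.08
-0.91 1.48
-0.35 1.7
0.25 1.72
0.83 1.53
```

```bash
python3 -m jog '[{"x":0.65,"y":0.57,"z":0,"spin":0,"grip":1},{"x":0.65,"y":0.58,"z":0,"spin":0,"grip":1},{"x":0.8,"y":0.32,"z":0,"spin":0,"grip":1},{"x":0.81,"y":0.32,"z":0,"spin":0,"grip":1},{"x":0.87,"y":0.03,"z":0,"spin":0,"grip":1},{"x":0.87,"y":0.02,"z":0,"spin":0,"grip":1},{"x":0.83,"y":-0.27,"z":0,"spin":0,"grip":1},{"x":0.82,"y":-0.28,"z":0,"spin":0,"grip":1}]'; python3 -c "
from h import *
c=cam('top');print(sense()['contact_force']);cv2.imwrite('pics/t4.png',c[0])"
```

```text
clock: 4.9
eef_pos: [493.7, 303.1, 98.8]
tcp_rot: [-3.135, 0.001, -0.002]
contact_force: [-19.6, 25.3, 10.3]
opening: 0.248
grasp_force: 31.5
[-12.27095179  21.97876571   2.4790583 ]
```

```bash
python3 - <<'E'
import numpy as np
c=np.array([469.6,346.6]);q=np.array([496,300.])
for a in np.append(np.arange(-61,222,10.5),[224.5]):
    p=c+50*np.array([np.cos(np.deg2rad(a)),np.sin(np.deg2rad(a))]);d=p-q;q=p;print(a,round(d[0]/10,2),round(-d[1]/10,2))
E
```

```text
-61.0 -0.22 -0.29
-50.5 0.76 -0.51
-40.0 0.65 -0.64
-29.5 0.52 -0.75
-19.0 0.38 -0.83
-8.5 0.22 -0.89
2.0 0.05 -0.91
12.5 -0.12 -0.91
23.0 -0.28 -0.87
33.5 -0.43 -0.81
44.0 -0.57 -0.71
54.5 -0.69 -0.6
65.0 -0.79 -0.46
75.5 -0.86 -0.31
86.0 -0.9 -0.15
96.5 -0.91 0.02
107.0 -0.9 0.19
117.5 -0.85 0.35
128.0 -0.77 0.5
138.5 -0.67 0.63
149.0 -0.54 0.74
159.5 -0.4 0.82
170.0 -0.24 0.88
180.5 -0.08 0.91
191.0 0.09 0.91
201.5 0.26 0.88
212.0 0.41 0.82
224.5 0.67 0.85
```

```bash
python3 -m jog '[{"x":-0.22,"y":-0.29,"z":0,"spin":0,"grip":1},{"x":0.76,"y":-0.51,"z":0,"spin":0,"grip":1},{"x":0.65,"y":-0.64,"z":0,"spin":0,"grip":1},{"x":0.52,"y":-0.75,"z":0,"spin":0,"grip":1},{"x":0.38,"y":-0.83,"z":0,"spin":0,"grip":1},{"x":0.22,"y":-0.89,"z":0,"spin":0,"grip":1},{"x":0.05,"y":-0.91,"z":0,"spin":0,"grip":1},{"x":-0.12,"y":-0.91,"z":0,"spin":0,"grip":1},{"x":-0.28,"y":-0.87,"z":0,"spin":0,"grip":1},{"x":-0.43,"y":-0.81,"z":0,"spin":0,"grip":1},{"x":-0.57,"y":-0.71,"z":0,"spin":0,"grip":1}]'
```

```text
clock: 5.87
eef_pos: [506.5, 380.7, 98.9]
tcp_rot: [-3.141, -0.004, 0.0]
contact_force: [4.5, -2.7, 4.4]
opening: 0.248
grasp_force: 31.1
```

Forces are low now, so I'll carry on.

```bash
python3 -m jog '[{"x":-0.69,"y":-0.6,"z":0,"spin":0,"grip":1},{"x":-0.79,"y":-0.46,"z":0,"spin":0,"grip":1},{"x":-0.86,"y":-0.31,"z":0,"spin":0,"grip":1},{"x":-0.9,"y":-0.15,"z":0,"spin":0,"grip":1},{"x":-0.91,"y":0.02,"z":0,"spin":0,"grip":1},{"x":-0.9,"y":0.19,"z":0,"spin":0,"grip":1},{"x":-0.85,"y":0.35,"z":0,"spin":0,"grip":1},{"x":-0.77,"y":0.5,"z":0,"spin":0,"grip":1}]'; python3 -m jog '[{"x":-0.67,"y":0.63,"z":0,"spin":0,"grip":1},{"x":-0.54,"y":0.74,"z":0,"spin":0,"grip":1},{"x":-0.4,"y":0.82,"z":0,"spin":0,"grip":1},{"x":-0.24,"y":0.88,"z":0,"spin":0,"grip":1},{"x":-0.08,"y":0.91,"z":0,"spin":0,"grip":1},{"x":0.09,"y":0.91,"z":0,"spin":0,"grip":1},{"x":0.26,"y":0.88,"z":0,"spin":0,"grip":1},{"x":0.41,"y":0.82,"z":0,"spin":0,"grip":1}]';python3 -m jog '[{"x":0.34,"y":0.42,"z":0,"spin":0,"grip":1},{"x":0.33,"y":0.43,"z":0,"spin":0,"grip":1},{"x":0,"y":0,"z":0,"spin":0,"grip":1},{"x":0,"y":0,"z":0,"spin":0,"grip":1}]'
```

```text
clock: 6.53
eef_pos: [439.0, 387.3, 98.9]
tcp_rot: [-3.137, -0.004, -0.0]
contact_force: [2.2, 6.3, 3.2]
opening: 0.25
grasp_force: 30.8
clock: 7.2
eef_pos: [427.1, 320.2, 98.9]
tcp_rot: [-3.138, -0.003, -0.0]
contact_force: [1.1, 6.2, 3.8]
opening: 0.249
grasp_force: 31.0
clock: 7.53
eef_pos: [432.7, 314.4, 99.0]
tcp_rot: [-3.134, -0.001, -0.003]
contact_force: [-10.7, 21.2, 7.4]
opening: 0.243
grasp_force: 32.0
```

```bash
python3 -m jog '[{"x":0.1,"y":0.15,"z":0,"spin":0,"grip":1},{"x":0,"y":0,"z":0,"spin":0,"grip":1},{"x":-0.1,"y":-0.25,"z":0,"spin":0,"grip":0},{"x":0,"y":0,"z":0,"spin":0,"grip":0},{"x":0,"y":0,"z":0,"spin":0,"grip":0},{"x":0,"y":0,"z":0,"spin":0,"grip":0},{"x":0,"y":0,"z":-2,"spin":0,"grip":0},{"x":0,"y":0,"z":-3,"spin":0,"grip":0},{"x":0,"y":0,"z":-4,"spin":0,"grip":0},{"x":0,"y":0,"z":-4,"spin":0,"grip":0},{"x":-0.7,"y":3.5,"z":-1,"spin":0,"grip":0},{"x":-0.7,"y":3.5,"z":0,"spin":0,"grip":0},{"x":-0.7,"y":3.5,"z":0,"spin":0,"grip":0},{"x":-0.7,"y":3.5,"z":0,"spin":0,"grip":0},{"x":-0.7,"y":3.5,"z":0,"spin":0,"grip":0},{"x":0,"y":3,"z":0,"spin":0,"grip":0},{"x":0,"y":0,"z":0,"spin":0,"grip":0},{"x":0,"y":0,"z":0,"spin":0,"grip":0}]' ; python3 - <<'E'
from h import *
s=sense();c=cam("wrist");print(s["eef_pos"],s["tcp_rot"][2])
np.save("wr.npy",np.array([c],dtype=object),allow_pickle=True)
x1,y1,sc=570,265,1.4
a=ortho(c,22,370,x1,-280,y1,sc)
t=cam("top");b=ortho(t,245,540,720,-280,y1,sc)
# blob centres: template match of rim annulus
cv2.imwrite("pics/o5.png",np.vstack([grid(b,720,y1,sc),grid(a,x1,y1,sc)]))
E
```

```text
clock: 9.03
eef_pos: [397.4, 104.7, 237.4]
tcp_rot: [3.141, -0.0, -0.004]
contact_force: [-0.5, 0.3, -0.5]
opening: 1.003
grasp_force: 0.0
[397.38447438 104.66229472 237.42580447] -0.0038163859222797303
```

View pics/o5.png

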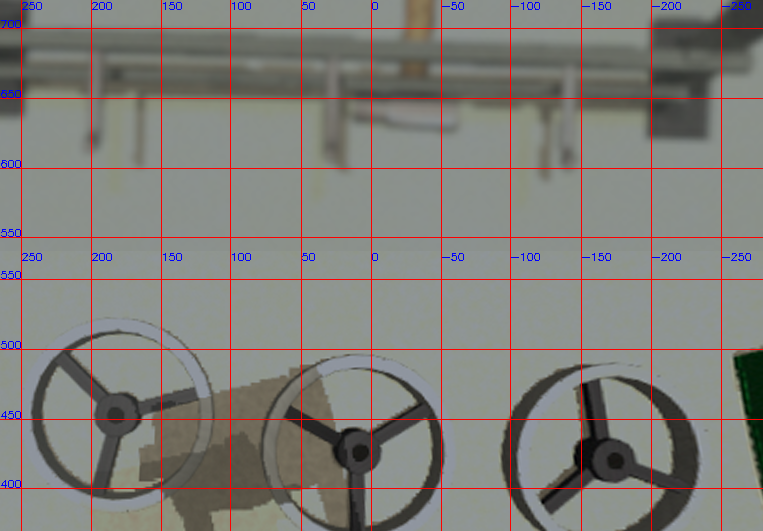

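The ortho-view shows the hubs at (117,414), (358,452) and (613,460), giving these wheel positions and spoke angles:

| Wheel | Centre (mm) | Spoke angle |
|---|---|---|
| A | (454,181) | 45° |
| B | (427,9) | 60° |
| C | (421,-173) | 10° |

The hook bars are at y ≈ 196, 29 and -141, with their tips at x ≈ 611, 604 and 599. The rack yaw is about -0.037 rad. I'll take wheel C to hook0 first.

```bash
python3 -m jog '[{"x":1,"y":3.33,"z":0,"spin":0,"grip":0.3},{"x":1,"y":3.33,"z":0,"spin":0,"grip":0.7},{"x":1,"y":3.33,"z":0,"spin":0,"grip":0.7},{"x":1,"y":3.33,"z":0,"spin":0,"grip":0.7},{"x":1,"y":3.33,"z":0,"spin":0,"grip":0.7},{"x":1,"y":3.33,"z":0,"spin":0,"grip":0.7},{"x":1.06,"y":3.33,"z":0,"spin":0,"grip":0.7},{"x":0,"y":0,"z":1.5,"spin":0.12,"grip":0.7},{"x":0,"y":0,"z":2,"spin":0.12,"grip":0.7},{"x":0,"y":0,"z":2,"spin":0.12,"grip":0.7},{"x":0,"y":0,"z":2,"spin":0.12,"grip":0.7},{"x":0,"y":0,"z":2,"spin":0.12,"grip":0.7},{"x":0,"y":0,"z":2,"spin":0.12,"grip":0.7},{"x":0,"y":0,"z":2,"spin":0.12,"grip":0.7},{"x":0,"y":0,"z":0,"spin":0.029,"grip":0.7},{"x":0,"y":0,"z":0,"spin":0,"grip":0.7},{"x":0,"y":0,"z":0,"spin":0,"grip":0.7}]' ; python3 - <<'E'
from h import *
s=sense();c=cam("wrist");print(s["eef_pos"],s["tcp_rot"][2])
x1,y1,sc=530,-60,2.6
a=ortho(c,22,330,x1,-260,y1,sc)
def pl(o,P):
    for p in P: cv2.circle(o,(int((y1-p[1])*sc),int((x1-p[0])*sc)),4,(0,255,0),1)
a=grid(a,x1,y1,sc);pl(a,[(467.9,-128.3),(421.5,-172.5)]);
cv2.imwrite("pics/o6.png",np.hstack([a]))
E
```

```text
clock: 10.55
eef_pos: [468.7, -126.1, 102.0]
tcp_rot: [3.141, 0.0, -0.866]
contact_force: [0.3, -0.3, 0.2]
opening: 0.298
grasp_force: 0.0
[ 468.6861562  -126.09161528  102.04684046] -0.8662630172648331
```

View pics/o6.png

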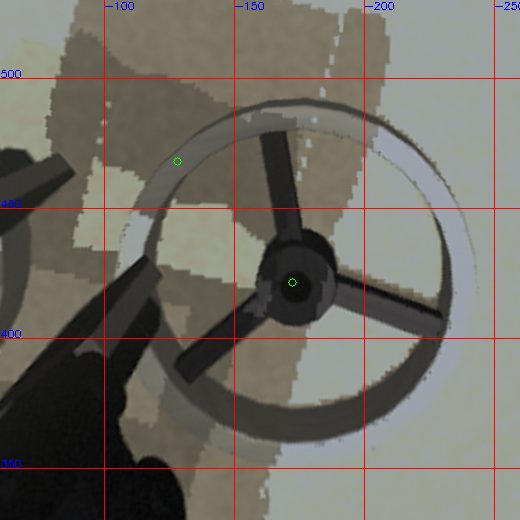

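The hub is at (297,286) in the crop, so the wheel centre is about (421,-173.5) with one spoke at about 8°. I'll go down, grip and lift.

```bash
python3 -m jog '[{"x":0.17,"y":0.29,"z":2.5,"spin":0,"grip":0.7},{"x":0,"y":0,"z":3,"spin":0,"grip":0.7},{"x":0,"y":0,"z":2,"spin":0,"grip":0.7},{"x":0,"y":0,"z":1.2,"spin":0,"grip":0.7},{"x":0,"y":0,"z":0.9,"spin":0,"grip":0.7},{"x":0,"y":0,"z":0,"spin":0,"grip":0.7}]'; python3 -m jog '[{"x":0,"y":0,"z":0,"spin":0,"grip":1},{"x":0,"y":0,"z":0,"spin":0,"grip":1},{"x":0,"y":0,"z":0,"spin":0,"grip":1},{"x":0,"y":0,"z":0,"spin":0,"grip":1},{"x":0,"y":0,"z":0,"spin":0,"grip":1},{"x":0,"y":0,"z":0,"spin":0,"grip":1}]' 60; python3 -m jog '[{"x":0,"y":0,"z":-1,"spin":0,"grip":1},{"x":0,"y":0,"z":-2,"spin":0,"grip":1},{"x":0,"y":0,"z":-2,"spin":0,"grip":1},{"x":0,"y":0,"z":-2,"spin":0,"grip":1},{"x":0,"y":0,"z":0,"spin":0,"grip":1}]'
```

```text
clock: 11.1
eef_pos: [466.7, -129.7, 5.4]
tcp_rot: [3.141, 0.001, -0.868]
contact_force: [-0.3, 0.5, 0.2]
opening: 0.3
grasp_force: 0.0
clock: 11.6
eef_pos: [467.7, -130.1, 7.1]
tcp_rot: [-3.141, -0.001, -0.869]
contact_force: [-0.0, 0.8, 7.5]
opening: 0.081
grasp_force: 61.3
clock: 12.02
eef_pos: [468.9, -130.7, 79.9]
tcp_rot: [-3.139, -0.004, -0.869]
contact_force: [1.4, -0.6, -3.1]
opening: 0.086
grasp_force: 60.1
```

```bash
python3 -m jog '[{"x":0,"y":0,"z":-3,"spin":0,"grip":1},{"x":0,"y":0,"z":-3,"spin":-0.119,"grip":1},{"x":0,"y":0,"z":-3,"spin":-0.119,"grip":1},{"x":0,"y":0,"z":-3,"spin":-0.119,"grip":1},{"x":0,"y":0,"z":-3,"spin":-0.119,"grip":1},{"x":0,"y":0,"z":-3,"spin":-0.119,"grip":1},{"x":0,"y":0,"z":-3.3,"spin":-0.119,"grip":1},{"x":0,"y":0,"z":0,"spin":-0.118,"grip":1},{"x":1.8,"y":-1.4,"z":0,"spin":0,"grip":1},{"x":1.8,"y":-1.4,"z":0,"spin":0,"grip":1},{"x":1.8,"y":-1.4,"z":0,"spin":0,"grip":1},{"x":2,"y":-1.65,"z":0,"spin":0,"grip":1},{"x":0,"y":0,"z":0,"spin":0,"grip":1},{"x":0,"y":0,"z":0,"spin":0,"grip":1}]' ; python3 - <<'E'
from h import *
s=sense();c=cam("wrist");print(s["eef_pos"],s["tcp_rot"][2])
t=cam("top");d=cam("side")
def crop(c,P,r,k):
    u,v=proj(c,np.array(P,float)).astype(int);a=c[0][max(v-r,0):v+r,max(u-r,0):u+r];print((max(u-r,0),max(v-r,0)),k);return cv2.resize(a,(400,400) if 0 else (int(a.shape[1]*k),int(a.shape[0]*k)),interpolation=2)
S=(632,-141,240)
A=crop(d,S,45,4.2);B=crop(t,S,45,4.2)
W=cv2.resize(c[0],(400,300))
W2=cv2.resize(c[0][:,:],(400,300))
im=np.zeros((600,800,3),np.uint8);im[:A.shape[0],:A.shape[1]]=A;im[:B.shape[0],400:400+B.shape[1]]=B
o=ortho(c,261,540,680,-200,0,1.55);im[380:380+o.shape[0],400:400+o.shape[1]]=grid(o,680,0,1.55)
im[380:600,:293]=cv2.resize(c[0],(293,220))
cv2.imwrite("pics/o7.png",im)
E
```

```text
clock: 13.18
eef_pos: [543.0, -73.6, 288.3]
tcp_rot: [-3.141, 0.002, -0.036]
contact_force: [-0.9, -0.8, -3.1]
opening: 0.08
grasp_force: 60.0
[543.0227738  -73.6233478  288.28199555] -0.0356378750995896
(np.int64(237), np.int64(112)) 4.2
(np.int64(243), np.int64(127)) 4.2
```

View pics/o7.png

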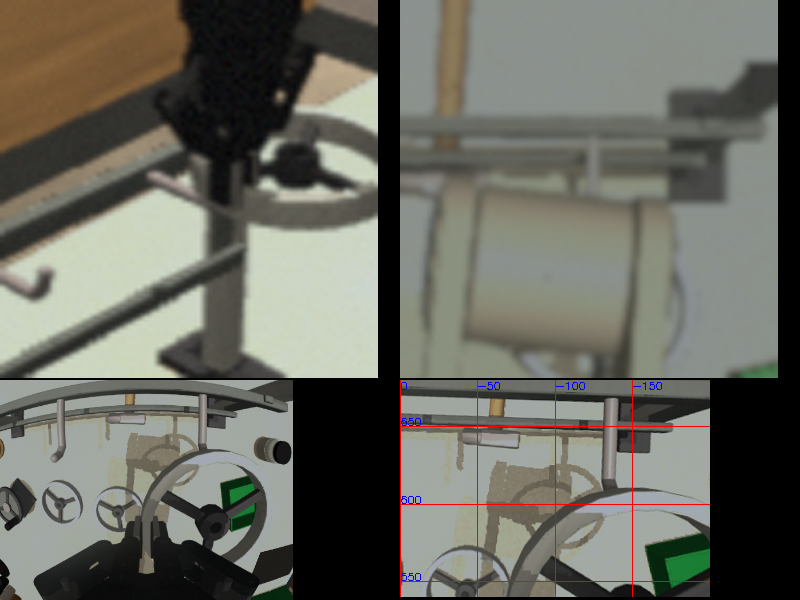

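The wrist picture shows the hook0 bar ahead of the held wheel, at (203,420) in the composite, and the hook1 tip at (57,456). The side crop shows the hook1 tip at (43,272). I need a sharper fix on the tip.

```bash
python3 - <<'E'
from h import *
c=cam("wrist");t=cam("top");d=cam("side")
a=c[0][10:160,60:210];b=d[0][130:205,215:290];e=t[0][140:200,165:265]
im=np.zeros((600,800,3),np.uint8)
im[:600,:600]=cv2.resize(a,(600,600),interpolation=2);im[:200,600:]=cv2.resize(b,(200,200),interpolation=2);im[210:330,600:]=cv2.resize(e,(200,120),interpolation=2)
cv2.imwrite("pics/o8.png",im)
for p in((598.6,-141.5,261),(604,29,261),(605,29,261),(604,34,261)):print(p,proj(c,p),proj(t,p),proj(d,p))
E
```

```text
(598.6, -141.5, 261) [361.45608602 138.22279962] [289.70835442 181.89428689] [291.82845468 154.50960534]
(604, 29, 261) [ 90.44827427 143.23721079] [235.16631294 181.41427352] [248.85502173 175.7181868 ]
(605, 29, 261) [ 90.24474696 141.7249359 ] [235.15943976 181.09593215] [248.58656871 175.5883248 ]
(604, 34, 261) [ 84.31214144 143.96890461] [233.56658236 181.45060163] [247.53277626 176.41241783]
```

View pics/o8.png

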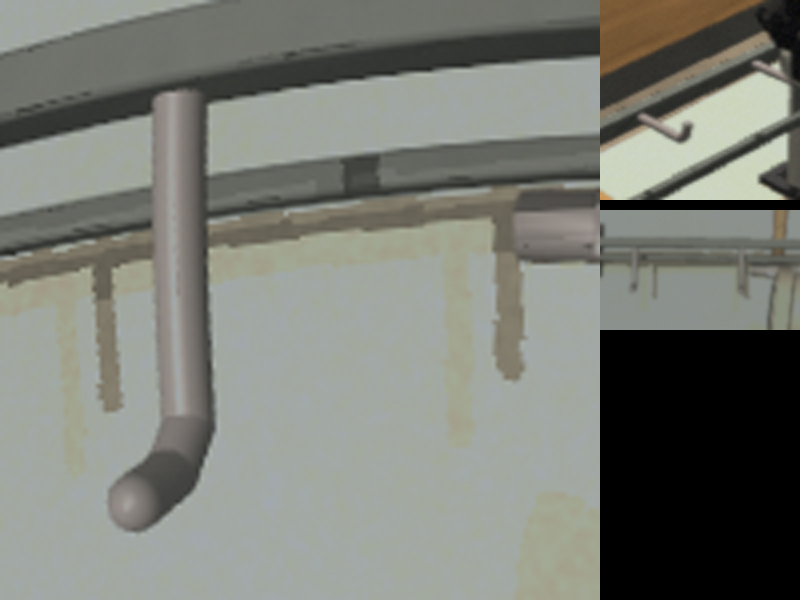

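```bash
python3 - <<'E'
from h import *
from scipy.optimize import fsolve
c=cam("wrist")
for uv,z in(((93.2,135.7),257),((93.2,135.7),261),((106.8,116),238),((104.8,33.8),238)):
    print(uv,z,fsolve(lambda p:proj(c,[p[0],p[1],z])-uv,[610,28]).round(1))
s=sense();print(s["eef_pos"],s["clock"])
E
```

```text
(93.2, 135.7) 257 [608.7  28.7]
(93.2, 135.7) 261 [609.1  26.3]
(106.8, 116) 238 [620.   26.8]
(104.8, 33.8) 238 [679.8  24.6]
[542.58025553 -74.79224871 289.37168899] 13.5333
```

Hook1's tip centre is near (609,27.5), so the seats are about (640,26) for hook1, (634,-142.5) for hook0 and (647,196) for hook2. I'll move wheel C over hook0 and lower it to just above the seat.

```bash
python3 -m jog '[{"x":1.2,"y":0.07,"z":0,"spin":0,"grip":1},{"x":1.2,"y":0,"z":0,"spin":0,"grip":1},{"x":0.8,"y":0,"z":0,"spin":0,"grip":1},{"x":0,"y":0,"z":0,"spin":0,"grip":1},{"x":0,"y":0,"z":0.8,"spin":0,"grip":1},{"x":0,"y":0,"z":0.8,"spin":0,"grip":1},{"x":0,"y":0,"z":0,"spin":0,"grip":1}]' ;python3 -m jog '[{"x":0,"y":0,"z":0.6,"spin":0,"grip":1},{"x":0,"y":0,"z":0.6,"spin":0,"grip":1},{"x":0,"y":0,"z":0.6,"spin":0,"grip":1},{"x":0,"y":0,"z":0,"spin":0,"grip":1},{"x":0,"y":0,"z":0,"spin":0,"grip":1}]' ; python3 - <<'E'
from h import *
s=sense();c=cam("wrist");d=cam("side");print(s["eef_pos"],s["contact_force"].round(1) if hasattr(s["contact_force"],"round") else s["contact_force"])
im=np.zeros((480,800,3),np.uint8)
im[:,:400]=cv2.resize(d[0][105:225,240:340],(400,480),interpolation=2);im[:,400:]=cv2.resize(c[0][60:252,260:420],(400,480),interpolation=2)
cv2.imwrite("pics/o9.png",im)
E
```

```text
clock: 14.12
eef_pos: [573.5, -76.0, 270.8]
tcp_rot: [-3.141, 0.004, -0.037]
contact_force: [-0.7, -0.5, -2.5]
opening: 0.085
grasp_force: 60.0
clock: 14.53
eef_pos: [574.7, -76.2, 254.8]
tcp_rot: [-3.141, 0.001, -0.037]
contact_force: [-0.3, 0.4, -1.8]
opening: 0.083
grasp_force: 60.0
[574.71351443 -76.15838443 254.82635784] [-0.3  0.4 -1.8]
```

View pics/o9.png

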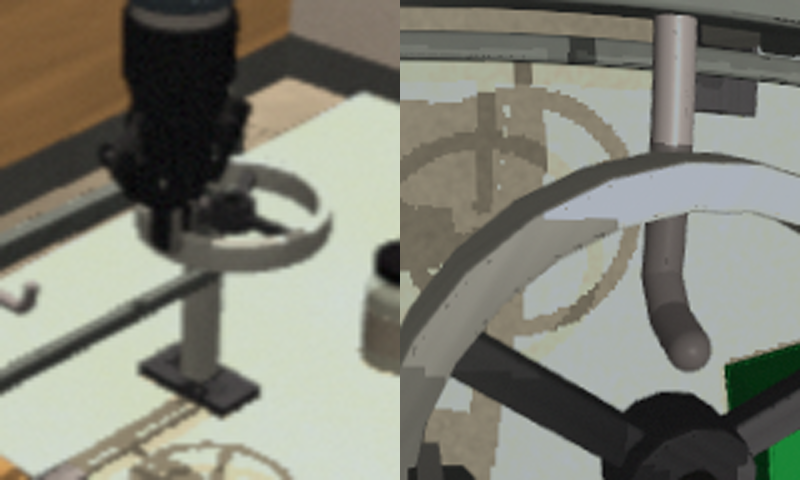

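The wrist crop shows the upturned tip at (690,350), inside the hole between the two spokes and clear of the hub. I'll now pivot the wheel down around the hook with a lighter grip.

```bash
python3 -m jog '[{"x":0,"y":0,"z":0.4,"spin":0,"grip":1},{"x":0,"y":0,"z":0.4,"spin":0,"grip":1},{"x":-0.05,"y":0,"z":0.52,"spin":0,"grip":1},{"x":-0.05,"y":0,"z":0.52,"spin":0,"grip":1},{"x":0.04,"y":0,"z":0.52,"spin":0,"grip":1},{"x":0.04,"y":0,"z":0.52,"spin":0,"grip":1},{"x":0.13,"y":0,"z":0.51,"spin":0,"grip":1},{"x":0.13,"y":0,"z":0.51,"spin":0,"grip":1},{"x":0,"y":0,"z":0,"spin":0,"grip":1}]' 30; python3 - <<'E'
from h import *
s=sense();c=cam("wrist");d=cam("side");print(s["eef_pos"],s["contact_force"])
im=np.zeros((480,800,3),np.uint8)
im[:,:400]=cv2.resize(d[0][105:225,240:340],(400,480),interpolation=2);im[:,400:]=cv2.resize(c[0][60:252,260:420],(400,480),interpolation=2)
cv2.imwrite("pics/o10.png",im)
E
```

```text
clock: 15.38
eef_pos: [577.5, -76.6, 216.1]
tcp_rot: [3.141, -0.0, -0.037]
contact_force: [-2.4, 0.5, 5.9]
opening: 0.086
grasp_force: 66.8
[577.54402078 -76.63691228 216.0963995 ] [-2.40086587  0.46367751  5.94059239]
```

View pics/o10.png

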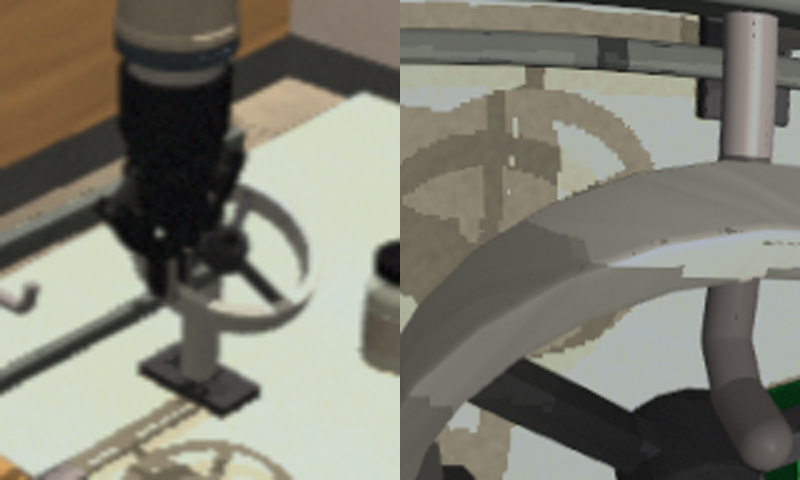

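The wheel pivots cleanly on the hook with low force. I'll continue to about 70°, release, back off and rise.

```bash
python3 -m jog '[{"x":0.21,"y":0,"z":0.48,"spin":0,"grip":1},{"x":0.22,"y":0,"z":0.47,"spin":0,"grip":1},{"x":0.29,"y":0,"z":0.43,"spin":0,"grip":1},{"x":0.3,"y":0,"z":0.43,"spin":0,"grip":1},{"x":0.37,"y":0,"z":0.38,"spin":0,"grip":1},{"x":0.37,"y":0,"z":0.37,"spin":0,"grip":1},{"x":0.42,"y":0,"z":0.31,"spin":0,"grip":1},{"x":0.43,"y":0,"z":0.3,"spin":0,"grip":1},{"x":0,"y":0,"z":0,"spin":0,"grip":1}]' 20; python3 -m jog '[{"x":0,"y":0,"z":0,"spin":0,"grip":0.8},{"x":0,"y":0,"z":0,"spin":0,"grip":0.75},{"x":0,"y":0,"z":0,"spin":0,"grip":0.72},{"x":0,"y":0,"z":0,"spin":0,"grip":0.7},{"x":0,"y":0,"z":0,"spin":0,"grip":0.7},{"x":0,"y":0,"z":0,"spin":0,"grip":0.7},{"x":0,"y":0,"z":0,"spin":0,"grip":0.7},{"x":0,"y":0,"z":0,"spin":0,"grip":0.7}]'; python3 -m jog '[{"x":-0.5,"y":0,"z":0,"spin":0,"grip":0.7},{"x":-1,"y":0,"z":0,"spin":0,"grip":0.7},{"x":-1.5,"y":0,"z":0,"spin":0,"grip":0.7},{"x":-2,"y":0,"z":0,"spin":0,"grip":0.7},{"x":-3,"y":0,"z":0,"spin":0,"grip":0.7},{"x":-3,"y":0,"z":0,"spin":0,"grip":0.7},{"x":-2,"y":0,"z":-2,"spin":0,"grip":0.7},{"x":0,"y":0,"z":-2,"spin":0,"grip":0.7},{"x":0,"y":0,"z":0,"spin":0,"grip":0.7}]'; python3 - <<'E'
from h import *
s=sense();c=cam("wrist");d=cam("side");t=cam("top");print(s["eef_pos"],s["tcp_rot"][2])
im=np.zeros((560,800,3),np.uint8)
im[:280,:400]=cv2.resize(d[0][85:225,210:410],(400,280),interpolation=2);im[:280,400:]=cv2.resize(c[0][:,:],(400,280))
sc=1.25;o=grid(ortho(c,22,350,550,-200,280,sc),550,280,sc);im[300:300+o.shape[0],:o.shape[1]]=o
cv2.imwrite("pics/o11.png",im)
E
```

```text
clock: 16.23
eef_pos: [604.8, -78.2, 185.4]
tcp_rot: [3.14, -0.003, -0.037]
contact_force: [-3.0, -3.3, 10.3]
opening: 0.082
grasp_force: 82.7
clock: 16.9
eef_pos: [603.5, -77.2, 184.5]
tcp_rot: [-3.142, 0.0, -0.037]
contact_force: [-0.1, -0.4, 0.3]
opening: 0.301
grasp_force: 0.0
clock: 17.65
eef_pos: [473.4, -72.6, 227.8]
tcp_rot: [3.141, -0.004, -0.037]
contact_force: [0.2, 0.4, 1.1]
opening: 0.299
grasp_force: 0.0
[473.40450934 -72.61243677 227.78113322] -0.037490630602314834
```

View pics/o11.png

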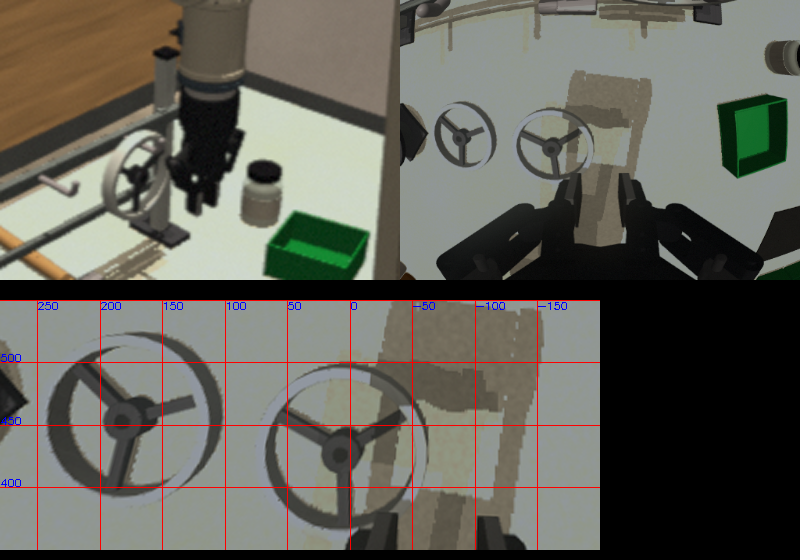

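Wheel C hangs on hook0; the side tile shows it at (135,172). Hub B is at (427,8.5) and hub A at (454.5,181.5), both unmoved. Wheel B is next.

```bash
python3 -m jog '[{"x":-0.92,"y":-2.39,"z":0,"spin":0,"grip":0.7},{"x":-0.92,"y":-2.39,"z":0,"spin":0,"grip":0.7},{"x":-0.92,"y":-2.38,"z":0,"spin":0,"grip":0.7},{"x":-0.92,"y":-2.38,"z":0,"spin":0,"grip":0.7},{"x":-0.93,"y":-2.38,"z":0,"spin":0,"grip":0.7},{"x":-0.93,"y":-2.39,"z":0,"spin":0,"grip":0.7},{"x":0,"y":0,"z":3,"spin":-0.046,"grip":0.7},{"x":0,"y":0,"z":4,"spin":0,"grip":0.7},{"x":0,"y":0,"z":4,"spin":0,"grip":0.7},{"x":0,"y":0,"z":4,"spin":0,"grip":0.7},{"x":0,"y":0,"z":2,"spin":0,"grip":0.7},{"x":0,"y":0,"z":0,"spin":0,"grip":0.7},{"x":0,"y":0,"z":0,"spin":0,"grip":0.7}]'; python3 -c "
from h import *
s=sense();c=cam('top');print(s['eef_pos'],s['tcp_rot'][2])
w=cam('wrist');o=grid(ortho(w,22,350,520,-80,120,2.5),520,120,2.5);cv2.imwrite('pics/o12.png',o)"
```

```text
clock: 18.88
eef_pos: [422.2, 72.4, 53.4]
tcp_rot: [3.141, 0.004, 0.009]
contact_force: [0.3, -0.6, 0.3]
opening: 0.302
grasp_force: 0.0
[422.15042824  72.42182102  53.39344039] 0.008905722706143093
```

```bash
python3 -m jog '[{"x":0.1,"y":0,"z":2,"spin":0,"grip":0.7},{"x":0,"y":0,"z":1.5,"spin":0,"grip":0.7},{"x":0,"y":0,"z":1.2,"spin":0,"grip":0.7},{"x":0,"y":0,"z":0,"spin":0,"grip":0.7}]'; python3 -m jog '[{"x":0,"y":0,"z":0,"spin":0,"grip":1},{"x":0,"y":0,"z":0,"spin":0,"grip":1},{"x":0,"y":0,"z":0,"spin":0,"grip":1},{"x":0,"y":0,"z":0,"spin":0,"grip":1},{"x":0,"y":0,"z":0,"spin":0,"grip":1},{"x":0,"y":0,"z":0,"spin":0,"grip":1}]' 60; python3 -m jog '[{"x":0,"y":0,"z":-1,"spin":0,"grip":1},{"x":0,"y":0,"z":-3,"spin":0,"grip":1},{"x":0,"y":0,"z":-3,"spin":0,"grip":1},{"x":0,"y":0,"z":0,"spin":0,"grip":1}]'
```

```text
clock: 19.32
eef_pos: [424.9, 72.7, 7.7]
tcp_rot: [-3.141, -0.001, 0.009]
contact_force: [-0.7, 0.3, -0.2]
opening: 0.301
grasp_force: 0.0
clock: 19.82
eef_pos: [425.7, 72.8, 9.0]
tcp_rot: [-3.141, -0.002, 0.009]
contact_force: [-1.9, -1.2, 8.7]
opening: 0.085
grasp_force: 60.4
clock: 20.15
eef_pos: [427.5, 73.2, 82.6]
tcp_rot: [-3.14, -0.007, 0.009]
contact_force: [2.1, 0.4, -1.0]
opening: 0.08
grasp_force: 59.0
```

```bash
python3 -m jog '[{"x":0,"y":0,"z":-3.5,"spin":0.046,"grip":1},{"x":0,"y":0,"z":-3.5,"spin":0,"grip":1},{"x":0,"y":0,"z":-3.5,"spin":0,"grip":1},{"x":0,"y":0,"z":-3.5,"spin":0,"grip":1},{"x":0,"y":0,"z":-3.5,"spin":0,"grip":1},{"x":0,"y":0,"z":-3.3,"spin":0,"grip":1},{"x":2.5,"y":-0.5,"z":0,"spin":0,"grip":1},{"x":2.5,"y":-0.5,"z":0,"spin":0,"grip":1},{"x":2.5,"y":-0.5,"z":0,"spin":0,"grip":1},{"x":2.5,"y":-0.5,"z":0,"spin":0,"grip":1},{"x":2,"y":-0.5,"z":0,"spin":0,"grip":1},{"x":1,"y":0,"z":0,"spin":0,"grip":1},{"x":0,"y":0,"z":0,"spin":0,"grip":1},{"x":0,"y":0,"z":0,"spin":0,"grip":1},{"x":0,"y":0,"z":0,"spin":0,"grip":1}]'; python3 -c "
from h import *
s=sense();c=cam('wrist');s2=sense();print(s['eef_pos'],s2['eef_pos'],s['tcp_rot'][2])"
```

```text
clock: 21.4
eef_pos: [554.1, 92.5, 285.5]
tcp_rot: [3.141, 0.001, -0.037]
contact_force: [-0.8, -0.0, -2.3]
opening: 0.084
grasp_force: 59.1
[554.06328921  92.52729523 285.45154594] [554.14207631  92.57103289 285.63321552] -0.037311441003479384
```

```bash
python3 -m jog '[{"x":1,"y":-0.1,"z":0,"spin":0,"grip":1},{"x":1,"y":0,"z":0,"spin":0,"grip":1},{"x":0.78,"y":0,"z":0,"spin":0,"grip":1},{"x":0,"y":0,"z":0,"spin":0,"grip":1},{"x":0,"y":0,"z":0.5,"spin":0,"grip":1},{"x":0,"y":0,"z":0.6,"spin":0,"grip":1},{"x":0,"y":0,"z":0.6,"spin":0,"grip":1},{"x":0,"y":0,"z":0.6,"spin":0,"grip":1},{"x":0,"y":0,"z":0.6,"spin":0,"grip":1},{"x":0,"y":0,"z":0,"spin":0,"grip":1}]'; python3 - <<'E'
from h import *
s=sense();c=cam("wrist");print(s["eef_pos"],s["contact_force"])
cv2.imwrite("pics/o13.png",cv2.resize(c[0][60:252,260:420],(400,480),interpolation=2))
# compare with C's picture o9 (right half): tip there at (690-400,350)
a=cv2.imread("pics/o9.png")[:,400:];b=cv2.imread("pics/o13.png")
tp=a[300:375,265:315]
r=cv2.matchTemplate(b,tp,cv2.TM_CCOEFF_NORMED);print(cv2.minMaxLoc(r)[1::2],"ref (265,300); 2.5 px per px")
tp=a[390:475,205:355];r=cv2.matchTemplate(b,tp,cv2.TM_CCOEFF_NORMED);print("hub",cv2.minMaxLoc(r)[1::2],"ref (205,390)")
E
```

```text
clock: 22.28
eef_pos: [582.3, 92.7, 254.9]
tcp_rot: [3.141, 0.002, -0.037]
contact_force: [-0.2, 1.0, -2.5]
opening: 0.081
grasp_force: 59.1
[582.25067955  92.65802088 254.85923422] [-0.24563972  0.9785744  -2.46847491]
(0.9949041604995728, (260, 308)) ref (265,300); 2.5 px per px
hub (0.8362910747528076, (201, 395)) ref (205,390)
```

The tip sits in the hole as before: a template match of 0.995, offset only about 2 mm. I'll pivot, release and back off.

```bash
python3 -m jog '[{"x":0,"y":0,"z":0.35,"spin":0,"grip":1},{"x":0,"y":0,"z":0.35,"spin":0,"grip":1},{"x":-0.05,"y":0,"z":0.52,"spin":0,"grip":1},{"x":-0.05,"y":0,"z":0.52,"spin":0,"grip":1},{"x":0.04,"y":0,"z":0.52,"spin":0,"grip":1},{"x":0.04,"y":0,"z":0.52,"spin":0,"grip":1},{"x":0.13,"y":0,"z":0.51,"spin":0,"grip":1},{"x":0.13,"y":0,"z":0.51,"spin":0,"grip":1},{"x":0,"y":0,"z":0,"spin":0,"grip":1}]' 30; python3 -m jog '[{"x":0.21,"y":0,"z":0.48,"spin":0,"grip":1},{"x":0.22,"y":0,"z":0.47,"spin":0,"grip":1},{"x":0.29,"y":0,"z":0.43,"spin":0,"grip":1},{"x":0.3,"y":0,"z":0.43,"spin":0,"grip":1},{"x":0.37,"y":0,"z":0.38,"spin":0,"grip":1},{"x":0.37,"y":0,"z":0.37,"spin":0,"grip":1},{"x":0.42,"y":0,"z":0.31,"spin":0,"grip":1},{"x":0.43,"y":0,"z":0.3,"spin":0,"grip":1},{"x":0,"y":0,"z":0,"spin":0,"grip":1}]' 20
```

```text
clock: 23.08
eef_pos: [587.2, 92.0, 219.0]
tcp_rot: [3.141, -0.004, -0.037]
contact_force: [1.4, -1.2, 7.4]
opening: 0.085
grasp_force: 62.8
clock: 23.83
eef_pos: [612.7, 91.5, 187.5]
tcp_rot: [3.141, -0.002, -0.037]
contact_force: [-2.3, -0.6, 10.3]
opening: 0.083
grasp_force: 75.0
```

```bash
python3 -m jog '[{"x":0,"y":0,"z":0,"spin":0,"grip":0.8},{"x":0,"y":0,"z":0,"spin":0,"grip":0.75},{"x":0,"y":0,"z":0,"spin":0,"grip":0.72},{"x":0,"y":0,"z":0,"spin":0,"grip":0.7},{"x":0,"y":0,"z":0,"spin":0,"grip":0.7},{"x":0,"y":0,"z":0,"spin":0,"grip":0.7},{"x":0,"y":0,"z":0,"spin":0,"grip":0.7},{"x":0,"y":0,"z":0,"spin":0,"grip":0.7}]'; python3 -m jog '[{"x":-0.5,"y":0,"z":0,"spin":0,"grip":0.7},{"x":-1,"y":0,"z":0,"spin":0,"grip":0.7},{"x":-1.5,"y":0,"z":0,"spin":0,"grip":0.7},{"x":-2,"y":0,"z":0,"spin":0,"grip":0.7},{"x":-3,"y":0,"z":0,"spin":0,"grip":0.7},{"x":-3,"y":0,"z":0,"spin":0,"grip":0.7},{"x":-3,"y":0,"z":-2,"spin":0,"grip":0.7},{"x":-3,"y":0,"z":-2,"spin":0,"grip":0.7},{"x":0,"y":0,"z":0,"spin":0,"grip":0.7},{"x":0,"y":0,"z":0,"spin":0,"grip":0.7}]'; python3 - <<'E'
from h import *
s=sense();c=cam("wrist");d=cam("side");t=cam("top");print(s["eef_pos"],s["tcp_rot"][2])
im=np.zeros((600,800,3),np.uint8)
im[:280,:400]=cv2.resize(d[0][85:225,150:350],(400,280),interpolation=2)
im[:280,400:]=cv2.resize(t[0][130:200,150:250],(400,280),interpolation=2)
sc=1.6;o=grid(ortho(c,22,370,560,80,330,sc),560,330,sc);im[290:290+o.shape[0],:o.shape[1]]=o
cv2.imwrite("pics/o14.png",im)
E
```

```text
clock: 24.5
eef_pos: [611.7, 91.7, 186.8]
tcp_rot: [-3.142, 0.0, -0.037]
contact_force: [-0.5, -0.2, 0.4]
opening: 0.3
grasp_force: 0.0
clock: 25.33
eef_pos: [440.8, 98.2, 228.1]
tcp_rot: [-3.141, -0.003, -0.036]
contact_force: [0.5, -0.1, -0.1]
opening: 0.298
grasp_force: 0.0
[440.76331626  98.15815912 228.05313744] -0.03644621737857667
```

View pics/o14.png

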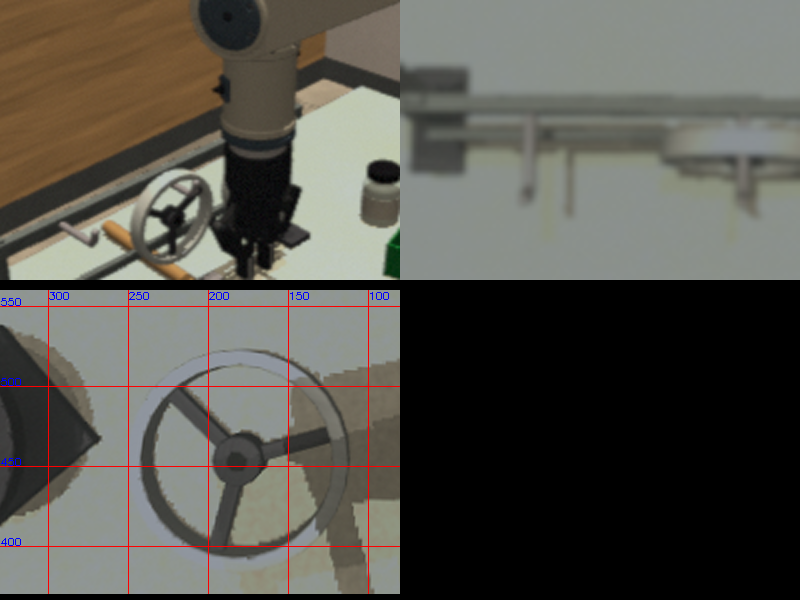

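Wheel B hangs on hook1, and hub A is at (238,461), so about (453.4,181). The +y side of wheel A is too close to the winch, so I'll grip its near side at φ≈195° and turn the hand by about 107°.

```bash
python3 -m jog '[{"x":-1.68,"y":-2.03,"z":0,"spin":0,"grip":0.7},{"x":-1.68,"y":-2.03,"z":0,"spin":0,"grip":0.7},{"x":-1.69,"y":-2.04,"z":0,"spin":0,"grip":0.7},{"x":0,"y":0,"z":1,"spin":-0.1173,"grip":0.7},{"x":0,"y":0,"z":1,"spin":-0.1173,"grip":0.7},{"x":0,"y":0,"z":1,"spin":-0.1173,"grip":0.7},{"x":0,"y":0,"z":1,"spin":-0.1173,"grip":0.7},{"x":0,"y":0,"z":1,"spin":-0.1173,"grip":0.7},{"x":0,"y":0,"z":1,"spin":-0.1173,"grip":0.7},{"x":0,"y":0,"z":1,"spin":-0.1173,"grip":0.7},{"x":0,"y":0,"z":1,"spin":-0.1173,"grip":0.7},{"x":0,"y":0,"z":1,"spin":-0.1173,"grip":0.7},{"x":0,"y":0,"z":1,"spin":-0.1173,"grip":0.7},{"x":0,"y":0,"z":1,"spin":-0.1173,"grip":0.7},{"x":0,"y":0,"z":1,"spin":-0.1173,"grip":0.7},{"x":0,"y":0,"z":1,"spin":-0.1173,"grip":0.7},{"x":0,"y":0,"z":1,"spin":-0.1173,"grip":0.7},{"x":0,"y":0,"z":1,"spin":-0.1173,"grip":0.7},{"x":0,"y":0,"z":1,"spin":-0.1175,"grip":0.7}]'; python3 -m jog '[{"x":0,"y":0,"z":0,"spin":0,"grip":0.7},{"x":0,"y":0,"z":0,"spin":0,"grip":0.7}]'; python3 -c "
from h import *
s=sense();print(s['eef_pos'],s['tcp_rot'][2])
w=cam('wrist');o=ortho(w,22,370,540,90,270,2.5);cv2.imwrite('pics/o15.png',o)
g=cv2.cvtColor(o,cv2.COLOR_BGR2GRAY);m=((g<75).astype(np.uint8))
# hub: densest dark disc of radius 16 mm
k=cv2.getStructuringElement(2,(71,71)).astype(np.float32);r=cv2.filter2D(m.astype(np.float32),-1,k/k.sum());v,p=cv2.minMaxLoc(r)[1::2];print('hub',v,540-p[1]/2.5,270-p[0]/2.5)"
```

```text
clock: 27.07
eef_pos: [393.8, 160.7, 65.4]
tcp_rot: [-3.14, 0.0, 1.845]
contact_force: [0.4, -0.3, -0.9]
opening: 0.302
grasp_force: 0.0
clock: 27.23
eef_pos: [393.4, 160.6, 65.9]
tcp_rot: [-3.139, 0.0, 1.836]
contact_force: [0.3, 1.1, -0.1]
opening: 0.301
grasp_force: 0.0
[393.36806383 160.56843145  65.90461968] 1.835804794812152
hub 1.0 540.0 94.0
```

```bash
python3 -m jog '[{"x":0,"y":0.1,"z":2.2,"spin":0,"grip":0.7},{"x":0,"y":0,"z":1.8,"spin":0,"grip":0.7},{"x":0,"y":0,"z":1.2,"spin":0,"grip":0.7},{"x":0,"y":0,"z":0.6,"spin":0,"grip":0.7},{"x":0,"y":0,"z":0,"spin":0,"grip":0.7}]'; python3 -m jog '[{"x":0,"y":0,"z":0,"spin":0,"grip":1},{"x":0,"y":0,"z":0,"spin":0,"grip":1},{"x":0,"y":0,"z":0,"spin":0,"grip":1},{"x":0,"y":0,"z":0,"spin":0,"grip":1},{"x":0,"y":0,"z":0,"spin":0,"grip":1},{"x":0,"y":0,"z":0,"spin":0,"grip":1}]' 60; python3 -m jog '[{"x":0,"y":0,"z":-1,"spin":0,"grip":1},{"x":0,"y":0,"z":-3,"spin":0,"grip":1},{"x":0,"y":0,"z":-3,"spin":0,"grip":1},{"x":0,"y":0,"z":0,"spin":0,"grip":1},{"x":0,"y":0,"z":0,"spin":0,"grip":1}]'
```

```text
clock: 27.7
eef_pos: [394.3, 161.0, 8.2]
tcp_rot: [-3.14, 0.0, 1.838]
contact_force: [-0.7, -1.0, 0.2]
opening: 0.299
grasp_force: 0.0
clock: 28.2
eef_pos: [395.0, 161.3, 9.6]
tcp_rot: [3.141, -0.0, 1.84]
contact_force: [-2.1, 0.1, 6.8]
opening: 0.082
grasp_force: 60.1
clock: 28.62
eef_pos: [395.8, 161.6, 80.3]
tcp_rot: [3.138, -0.0, 1.84]
contact_force: [-0.0, -0.3, -3.5]
opening: 0.085
grasp_force: 58.8
```

```bash
python3 -m jog '[{"x":0,"y":0,"z":-3.5,"spin":0,"grip":1},{"x":0,"y":0,"z":-3.5,"spin":0,"grip":1},{"x":0,"y":0,"z":-3.5,"spin":0.1,"grip":1},{"x":0,"y":0,"z":-3.5,"spin":0.111,"grip":1},{"x":0,"y":0,"z":-3.5,"spin":0.111,"grip":1},{"x":0,"y":0,"z":-3.2,"spin":0.111,"grip":1},{"x":0,"y":0,"z":0,"spin":0.111,"grip":1},{"x":0,"y":0,"z":0,"spin":0.111,"grip":1},{"x":0,"y":0,"z":0,"spin":0.111,"grip":1},{"x":0,"y":0,"z":0,"spin":0.111,"grip":1},{"x":0,"y":0,"z":0,"spin":0.111,"grip":1},{"x":0,"y":0,"z":0,"spin":0.111,"grip":1},{"x":0,"y":0,"z":0,"spin":0.111,"grip":1},{"x":0,"y":0,"z":0,"spin":0.111,"grip":1},{"x":0,"y":0,"z":0,"spin":0.111,"grip":1},{"x":0,"y":0,"z":0,"spin":0.111,"grip":1},{"x":0,"y":0,"z":0,"spin":0.111,"grip":1},{"x":0,"y":0,"z":0,"spin":0.111,"grip":1},{"x":0,"y":0,"z":0,"spin":0.112,"grip":1},{"x":0,"y":0,"z":0,"spin":0,"grip":1}]'; python3 -m jog '[{"x":0,"y":0,"z":0,"spin":0,"grip":1},{"x":0,"y":0,"z":0,"spin":0,"grip":1}]'
```

```text
clock: 30.28
eef_pos: [394.1, 161.0, 284.3]
tcp_rot: [3.141, 0.002, -0.042]
contact_force: [0.3, -0.3, -1.6]
opening: 0.085
grasp_force: 59.0
clock: 30.45
eef_pos: [394.4, 161.1, 285.1]
tcp_rot: [3.141, 0.001, -0.034]
contact_force: [0.1, -0.3, -1.9]
opening: 0.081
grasp_force: 59.0
```

```bash
python3 -m jog '[{"x":2,"y":-1.35,"z":0,"spin":0,"grip":1},{"x":2,"y":-1.35,"z":0,"spin":0,"grip":1},{"x":2,"y":-1.35,"z":0,"spin":0,"grip":1},{"x":2,"y":-1.35,"z":0,"spin":0,"grip":1},{"x":2,"y":-1.35,"z":0,"spin":0,"grip":1},{"x":2,"y":-1.35,"z":0,"spin":0,"grip":1},{"x":2,"y":-1.35,"z":0,"spin":0,"grip":1},{"x":2,"y":-1.37,"z":0,"spin":0,"grip":1},{"x":0,"y":0,"z":0,"spin":0,"grip":1},{"x":0,"y":0,"z":0,"spin":0,"grip":1},{"x":0,"y":0,"z":0,"spin":0,"grip":1}]'; python3 -c "
from h import *
s=sense();c=cam('wrist');s2=sense();print(s['eef_pos'],s2['eef_pos'],s['tcp_rot'][2])"
```

```text
clock: 31.37
eef_pos: [557.8, 263.0, 285.1]
tcp_rot: [3.141, 0.002, -0.036]
contact_force: [0.1, 0.9, -2.7]
opening: 0.079
grasp_force: 59.0
[557.79887628 262.95634428 285.05772749] [557.68527793 262.84384061 285.40214495] -0.03562771188337388
```

```bash
python3 -m jog '[{"x":1,"y":-0.05,"z":0,"spin":0,"grip":1},{"x":1,"y":0,"z":0,"spin":0,"grip":1},{"x":0.88,"y":0,"z":0,"spin":0,"grip":1},{"x":0,"y":0,"z":0,"spin":0,"grip":1},{"x":0,"y":0,"z":0.5,"spin":0,"grip":1},{"x":0,"y":0,"z":0.6,"spin":0,"grip":1},{"x":0,"y":0,"z":0.6,"spin":0,"grip":1},{"x":0,"y":0,"z":0.6,"spin":0,"grip":1},{"x":0,"y":0,"z":0.6,"spin":0,"grip":1},{"x":0,"y":0,"z":0,"spin":0,"grip":1}]'; python3 - <<'E'
from h import *
s=sense();c=cam("wrist");print(s["eef_pos"],s["contact_force"])
cv2.imwrite("pics/o16.png",cv2.resize(c[0][60:252,260:420],(400,480),interpolation=2))
a=cv2.imread("pics/o9.png")[:,400:];b=cv2.imread("pics/o16.png")
for n,(r0,r1,c0,c1) in dict(tip=(300,375,265,315),hub=(390,475,205,355)).items():
    r=cv2.matchTemplate(b,a[r0:r1,c0:c1],cv2.TM_CCOEFF_NORMED);print(n,cv2.minMaxLoc(r)[1::2],"ref",(c0,r0))
E
```

```text
clock: 32.25
eef_pos: [586.3, 262.4, 255.0]
tcp_rot: [3.14, 0.002, -0.037]
contact_force: [0.3, -0.0, -3.2]
opening: 0.08
grasp_force: 59.0
[586.34454068 262.42905262 255.03447555] [ 0.25669258 -0.04991944 -3.17083119]
tip (0.9846123456954956, (259, 299)) ref (265, 300)
hub (0.7793988585472107, (204, 372)) ref (205, 390)
```

```bash
python3 -m jog '[{"x":-0.25,"y":0,"z":0.35,"spin":0,"grip":1},{"x":0,"y":0,"z":0.35,"spin":0,"grip":1},{"x":-0.05,"y":0,"z":0.52,"spin":0,"grip":1},{"x":-0.05,"y":0,"z":0.52,"spin":0,"grip":1},{"x":0.04,"y":0,"z":0.52,"spin":0,"grip":1},{"x":0.04,"y":0,"z":0.52,"spin":0,"grip":1},{"x":0.13,"y":0,"z":0.51,"spin":0,"grip":1},{"x":0.13,"y":0,"z":0.51,"spin":0,"grip":1},{"x":0,"y":0,"z":0,"spin":0,"grip":1}]' 30; python3 -m jog '[{"x":0.21,"y":0,"z":0.48,"spin":0,"grip":1},{"x":0.22,"y":0,"z":0.47,"spin":0,"grip":1},{"x":0.29,"y":0,"z":0.43,"spin":0,"grip":1},{"x":0.3,"y":0,"z":0.43,"spin":0,"grip":1},{"x":0.37,"y":0,"z":0.38,"spin":0,"grip":1},{"x":0.37,"y":0,"z":0.37,"spin":0,"grip":1},{"x":0.42,"y":0,"z":0.31,"spin":0,"grip":1},{"x":0.43,"y":0,"z":0.3,"spin":0,"grip":1},{"x":0,"y":0,"z":0,"spin":0,"grip":1}]' 20
```

```text
clock: 33.05
eef_pos: [587.2, 263.0, 218.9]
tcp_rot: [-3.141, -0.001, -0.037]
contact_force: [-4.1, 0.9, 7.2]
opening: 0.081
grasp_force: 69.6
clock: 33.8
eef_pos: [615.5, 261.6, 188.6]
tcp_rot: [-3.142, -0.005, -0.037]
contact_force: [1.6, -2.5, 11.4]
opening: 0.08
grasp_force: 79.8
```

```bash
python3 -m jog '[{"x":0,"y":0,"z":0,"spin":0,"grip":0.8},{"x":0,"y":0,"z":0,"spin":0,"grip":0.75},{"x":0,"y":0,"z":0,"spin":0,"grip":0.72},{"x":0,"y":0,"z":0,"spin":0,"grip":0.7},{"x":0,"y":0,"z":0,"spin":0,"grip":0.7},{"x":0,"y":0,"z":0,"spin":0,"grip":0.7},{"x":0,"y":0,"z":0,"spin":0,"grip":0.7},{"x":0,"y":0,"z":0,"spin":0,"grip":0.7}]'; python3 -m jog '[{"x":-0.5,"y":0,"z":0,"spin":0,"grip":0.7},{"x":-1,"y":0,"z":0,"spin":0,"grip":0.7},{"x":-1.5,"y":0,"z":0,"spin":0,"grip":0.7},{"x":-2,"y":0,"z":0,"spin":0,"grip":0.7},{"x":-3,"y":0,"z":0,"spin":0,"grip":0.7},{"x":-3,"y":0,"z":0,"spin":0,"grip":0.7},{"x":-3,"y":0,"z":-2,"spin":0,"grip":0.5},{"x":-3,"y":0,"z":-2,"spin":0,"grip":0.2},{"x":-1,"y":-4,"z":0,"spin":-0.037,"grip":0},{"x":0,"y":0,"z":0,"spin":0,"grip":0},{"x":0,"y":0,"z":0,"spin":0,"grip":0},{"x":0,"y":0,"z":0,"spin":0,"grip":0}]'; python3 - <<'E'
from h import *
s=sense();d=cam("side");t=cam("top");w=cam("wrist");print(s["eef_pos"],s["tcp_rot"][2])
for n,c in(("s",d),("t",t),("w",w)):cv2.imwrite(f"pics/{n}17.png",c[0])
C=np.array([640.5,26.3,240]);X=np.array([.9993,-.037,0]);Y=np.array([.037,.9993,0])
# hung-wheel rim samples (x'~ +2, centre 59 below) for each hook: colour of rim mid-line vs ring outside
for n,c in(("side",d),("top",t),("wrist",w)):
  for k in(-1,0,1):
    th=np.linspace(0,2*np.pi,48,endpoint=False)
    ring=lambda r,dx:C+170*k*Y+dx*X+np.outer(np.cos(th)*r,Y)+np.outer(np.sin(th)*r-59,[0,0,1])
    P=proj(c,ring(64,-15));bgr=cv2.remap(c[0],P.astype(np.float32)[:,None,0],P.astype(np.float32)[:,None,1],1)
    print(n,k,P.mean(0).round(0),np.median(bgr.reshape(-1,3),0),bgr.reshape(-1,3).std(0).round(0))
b=d[0]
u,v=proj(d,C+[0,0,-59]).astype(int);tp=cv2.imread("pics/s17.png")[v-22:v+22,u-18:u+18]
u2,v2=proj(d,C+170*Y+[0,0,-59]).astype(int);print((u,v),(u2,v2));roi=b[v2-45:v2+45,max(u2-45,0):u2+45]
best=max((cv2.minMaxLoc(cv2.matchTemplate(roi,cv2.resize(tp,None,fx=f,fy=f),5))[1::2],f) for f in(1,1.06,1.12,1.18));print(best)
E
```

```text
clock: 34.47
eef_pos: [613.2, 261.8, 187.1]
tcp_rot: [3.142, 0.0, -0.037]
contact_force: [-0.5, 1.0, 0.3]
opening: 0.301
grasp_force: 0.0
clock: 35.47
eef_pos: [434.2, 308.3, 227.0]
tcp_rot: [3.141, 0.0, 0.001]
contact_force: [-0.2, -1.0, 0.2]
opening: 1.001
grasp_force: 0.0
[434.20592732 308.28384935 226.99688963] 0.0007128997234400192
side -1 [286. 176.] [ 97.5 108.  109. ] [52. 59. 55.]
side 0 [244. 198.] [122.5 133.  129. ] [67. 74. 71.]
side 1 [195. 223.] [35.  35.  32.5] [58. 65. 63.]
top -1 [288. 178.] [128. 145. 139.] [17. 16. 14.]
top 0 [236. 177.] [131.5 147.  141. ] [13. 12. 10.]
top 1 [185. 177.] [129. 146. 140.] [13. 12. 10.]
wrist -1 [612.  68.] [0. 0. 0.] [0. 0. 0.]
wrist 0 [550.  20.] [0. 0. 0.] [32. 35. 38.]
wrist 1 [409. -47.] [0. 0. 0.] [0. 0. 0.]
(np.int64(240), np.int64(195)) (np.int64(192), np.int64(220))
((0.42075514793395996, (49, 20)), 1)
```

```bash
python3 - <<'E'
from h import *
b=cv2.imread("pics/t17.png");c=cam("top")
def at(k):return proj(c,np.array([640.5,26.3,245])+170*k*np.array([.037,.9993,0])).round().astype(int)
u,v=at(0);tp=b[v-6:v+9,u-26:u+26]
for nm,im in(("now",b),("before (A absent)",cv2.imread("pics/t4.png"))):
  for k in(-1,1):
    x,y=at(k);r=cv2.matchTemplate(im[y-14:y+17,x-34:x+34],tp,5);print(nm,k,cv2.minMaxLoc(r)[1::2],"expect ~(8,8)")
E
```

```text
now -1 (0.7190971374511719, (2, 9)) expect ~(8,8)
now 1 (0.7217686176300049, (10, 8)) expect ~(8,8)
before (A absent) -1 (0.5711542963981628, (1, 1)) expect ~(8,8)
before (A absent) 1 (0.4406221807003021, (16, 1)) expect ~(8,8)
```

The top-view match agrees with wheel A hanging on hook2 (0.72 now against 0.44 before). Next I'll take the crank grip.

```bash
python3 -m jog '[{"x":-0.1,"y":-0.5,"z":3,"spin":0,"grip":0},{"x":0,"y":0,"z":3,"spin":0,"grip":0},{"x":0,"y":0,"z":3,"spin":0,"grip":0},{"x":0,"y":0,"z":2.5,"spin":0,"grip":0},{"x":0,"y":0,"z":1.3,"spin":0,"grip":0},{"x":0,"y":0,"z":0,"spin":0,"grip":0.6},{"x":0,"y":0,"z":0,"spin":0,"grip":1},{"x":0,"y":0,"z":0,"spin":0,"grip":1},{"x":0,"y":0,"z":0,"spin":0,"grip":1},{"x":0,"y":0,"z":0,"spin":0,"grip":1},{"x":0,"y":0,"z":0,"spin":0,"grip":1},{"x":0,"y":0,"z":0,"spin":0,"grip":1},{"x":0,"y":0,"z":0,"spin":0,"grip":1},{"x":0,"y":0,"z":0,"spin":0,"grip":1}]' 30; python3 - <<'E'
from h import *
q=np.array(sense()["eef_pos"][:2]);print(q,sense()["contact_force"])
c=np.array([469.6,346.6]);q=np.array([433.2,q[1]])
for a in np.append(np.arange(-137.4,-490,-10.5)[1:],[-500.5]):
    p=c+50*np.array([np.cos(np.deg2rad(a)),np.sin(np.deg2rad(a))]);d=p-q;q=p;print(round(a,1),round(d[0]/10,2),round(-d[1]/10,2))
E
```

```text
clock: 36.83
eef_pos: [434.7, 315.0, 100.7]
tcp_rot: [-3.139, -0.002, -0.0]
contact_force: [-1.1, 4.8, 4.4]
opening: 0.245
grasp_force: 29.9
[434.74124867 314.9656709 ] [-1.0511295   4.8352388   4.38004785]
-147.9 -0.6 -0.51
-158.4 -0.41 -0.82
-168.9 -0.26 -0.88
-179.4 -0.09 -0.91
-189.9 0.07 -0.91
-200.4 0.24 -0.88
-210.9 0.4 -0.82
-221.4 0.54 -0.74
-231.9 0.67 -0.63
-242.4 0.77 -0.5
-252.9 0.85 -0.35
-263.4 0.9 -0.19
-273.9 0.91 -0.02
-284.4 0.9 0.15
-294.9 0.86 0.31
-305.4 0.79 0.46
-315.9 0.69 0.6
-326.4 0.57 0.71
-336.9 0.43 0.81
-347.4 0.28 0.87
-357.9 0.12 0.91
-368.4 -0.05 0.91
-378.9 -0.22 0.89
-389.4 -0.37 0.83
-399.9 -0.52 0.75
-410.4 -0.65 0.65
-420.9 -0.76 0.52
-431.4 -0.84 0.37
-441.9 -0.89 0.21
-452.4 -0.91 0.05
-462.9 -0.91 -0.12
-473.4 -0.87 -0.29
-483.9 -0.8 -0.44
-500.5 -1.07 -0.97
```

```bash
python3 -m jog '[{"x":-0.3,"y":-0.25,"z":0,"spin":0,"grip":1},{"x":-0.3,"y":-0.26,"z":0,"spin":0,"grip":1},{"x":-0.41,"y":-0.82,"z":0,"spin":0,"grip":1},{"x":-0.26,"y":-0.88,"z":0,"spin":0,"grip":1},{"x":-0.09,"y":-0.91,"z":0,"spin":0,"grip":1},{"x":0.07,"y":-0.91,"z":0,"spin":0,"grip":1},{"x":0.24,"y":-0.88,"z":0,"spin":0,"grip":1},{"x":0.4,"y":-0.82,"z":0,"spin":0,"grip":1},{"x":0.54,"y":-0.74,"z":0,"spin":0,"grip":1}]'
```

```text
clock: 37.58
eef_pos: [432.7, 377.5, 100.6]
tcp_rot: [3.14, 0.0, 0.0]
contact_force: [-2.3, -7.0, 15.2]
opening: 0.249
grasp_force: 31.3
```

```bash
python3 -m jog '[{"x":0.67,"y":-0.63,"z":0,"spin":0,"grip":1},{"x":0.77,"y":-0.5,"z":0,"spin":0,"grip":1},{"x":0.85,"y":-0.35,"z":0,"spin":0,"grip":1},{"x":0.9,"y":-0.19,"z":0,"spin":0,"grip":1},{"x":0.91,"y":-0.02,"z":0,"spin":0,"grip":1},{"x":0.9,"y":0.15,"z":0,"spin":0,"grip":1},{"x":0.86,"y":0.31,"z":0,"spin":0,"grip":1},{"x":0.79,"y":0.46,"z":0,"spin":0,"grip":1}]'
```

```text
clock: 38.25
eef_pos: [500.1, 389.1, 100.8]
tcp_rot: [-3.136, -0.002, -0.001]
contact_force: [-1.2, 10.9, 2.4]
opening: 0.248
grasp_force: 30.4
```

```bash
python3 -m jog '[{"x":0.69,"y":0.6,"z":0,"spin":0,"grip":1},{"x":0.57,"y":0.71,"z":0,"spin":0,"grip":1},{"x":0.43,"y":0.81,"z":0,"spin":0,"grip":1},{"x":0.28,"y":0.87,"z":0,"spin":0,"grip":1},{"x":0.12,"y":0.91,"z":0,"spin":0,"grip":1},{"x":-0.05,"y":0.91,"z":0,"spin":0,"grip":1},{"x":-0.22,"y":0.89,"z":0,"spin":0,"grip":1},{"x":-0.37,"y":0.83,"z":0,"spin":0,"grip":1}]'; python3 -m jog '[{"x":-0.52,"y":0.75,"z":0,"spin":0,"grip":1},{"x":-0.65,"y":0.65,"z":0,"spin":0,"grip":1},{"x":-0.76,"y":0.52,"z":0,"spin":0,"grip":1},{"x":-0.84,"y":0.37,"z":0,"spin":0,"grip":1},{"x":-0.89,"y":0.21,"z":0,"spin":0,"grip":1},{"x":-0.91,"y":0.05,"z":0,"spin":0,"grip":1}]'; python3 -m jog '[{"x":-0.91,"y":-0.12,"z":0,"spin":0,"grip":1},{"x":-0.87,"y":-0.29,"z":0,"spin":0,"grip":1},{"x":-0.8,"y":-0.44,"z":0,"spin":0,"grip":1},{"x":-0.55,"y":-0.47,"z":0,"spin":0,"grip":1},{"x":-0.36,"y":-0.35,"z":0,"spin":0,"grip":1},{"x":0,"y":0,"z":0,"spin":0,"grip":1},{"x":0,"y":0,"z":0,"spin":0,"grip":1}]'
```

```text
clock: 38.92
eef_pos: [516.0, 322.2, 100.8]
tcp_rot: [-3.138, -0.005, -0.001]
contact_force: [2.6, 8.4, 1.9]
opening: 0.245
grasp_force: 30.2
clock: 39.42
eef_pos: [470.7, 297.3, 100.8]
tcp_rot: [-3.137, -0.007, -0.001]
contact_force: [8.3, 10.9, -4.0]
opening: 0.245
grasp_force: 29.8
clock: 40.0
eef_pos: [435.4, 313.9, 100.7]
tcp_rot: [-3.137, -0.005, 0.0]
contact_force: [4.9, 6.3, -0.7]
opening: 0.247
grasp_force: 30.2
```

```bash
python3 -m jog '[{"x":-0.15,"y":-0.2,"z":0,"spin":0,"grip":1},{"x":-0.15,"y":-0.2,"z":0,"spin":0,"grip":1},{"x":0,"y":0,"z":0,"spin":0,"grip":1},{"x":0,"y":0,"z":0,"spin":0,"grip":1}]' 50
```

```text
clock: 40.33
eef_pos: [434.2, 315.4, 100.8]
tcp_rot: [-3.141, -0.008, 0.002]
contact_force: [16.1, -9.1, 1.6]
opening: 0.24
grasp_force: 49.2
```

```bash
python3 -m jog '[{"x":-0.1,"y":-0.12,"z":0,"spin":0,"grip":1},{"x":0,"y":0,"z":0,"spin":0,"grip":1},{"x":0,"y":0,"z":0,"spin":0,"grip":1}]';python3 -m jog '[{"x":0.2,"y":0.25,"z":0,"spin":0,"grip":0},{"x":0,"y":0,"z":0,"spin":0,"grip":0},{"x":0,"y":0,"z":0,"spin":0,"grip":0},{"x":0,"y":0,"z":0,"spin":0,"grip":0},{"x":0,"y":0,"z":0,"spin":0,"grip":0},{"x":0,"y":0,"z":-2,"spin":0,"grip":0},{"x":0,"y":0,"z":-3,"spin":0,"grip":0},{"x":0,"y":0,"z":-4,"spin":0,"grip":0},{"x":0,"y":0,"z":-4,"spin":0,"grip":0},{"x":-2,"y":0,"z":-2,"spin":0,"grip":0},{"x":-2,"y":3,"z":0,"spin":0,"grip":0},{"x":-1,"y":3.5,"z":0,"spin":0,"grip":0},{"x":0,"y":3.5,"z":0,"spin":0,"grip":0},{"x":0,"y":3.5,"z":0,"spin":0,"grip":0},{"x":0,"y":3.5,"z":0,"spin":0,"grip":0},{"x":0,"y":3.5,"z":0,"spin":0,"grip":0},{"x":0,"y":3.5,"z":0,"spin":0,"grip":0},{"x":0,"y":3.5,"z":0,"spin":0,"grip":0},{"x":0,"y":3.5,"z":0,"spin":0,"grip":0}]'; python3 -m jog '[{"x":0,"y":3.5,"z":0,"spin":0,"grip":0},{"x":0,"y":3.5,"z":0,"spin":0,"grip":0},{"x":0,"y":3.5,"z":0,"spin":0,"grip":0},{"x":0,"y":3.5,"z":0,"spin":0,"grip":0},{"x":0,"y":3.5,"z":0,"spin":0,"grip":0},{"x":0,"y":3.5,"z":0,"spin":0,"grip":0},{"x":0,"y":3.5,"z":0,"spin":0,"grip":0},{"x":0,"y":0,"z":0,"spin":0,"grip":0},{"x":0,"y":0,"z":0,"spin":0,"grip":0}]'; python3 - <<'E'
from h import *
d=cam("side")[0];t=cam("top")[0]
im=np.zeros((600,800,3),np.uint8)
im[:420,:560]=cv2.resize(d[75:345,80:440],(560,420),interpolation=2)
im[425:600,:500]=cv2.resize(t[125:255,100:400],(500,175),interpolation=2)
im[:200,565:800]=cv2.resize(cv2.imread("pics/side0.png")[90:310,100:320],(235,200))
cv2.imwrite("pics/fin.png",im)
E
```

```text
clock: 40.58
eef_pos: [434.1, 315.6, 100.8]
tcp_rot: [3.14, -0.009, 0.002]
contact_force: [20.5, -16.7, 2.3]
opening: 0.241
grasp_force: 49.3
clock: 42.17
eef_pos: [380.6, 3.2, 249.3]
tcp_rot: [-3.141, -0.0, 0.001]
contact_force: [1.0, 0.3, -0.1]
opening: 0.996
grasp_force: 0.0
clock: 42.92
eef_pos: [380.8, -241.7, 248.9]
tcp_rot: [-3.141, 0.0, -0.003]
contact_force: [0.5, 0.1, -0.7]
opening: 0.997
grasp_force: 0.0
```

View pics/fin.png

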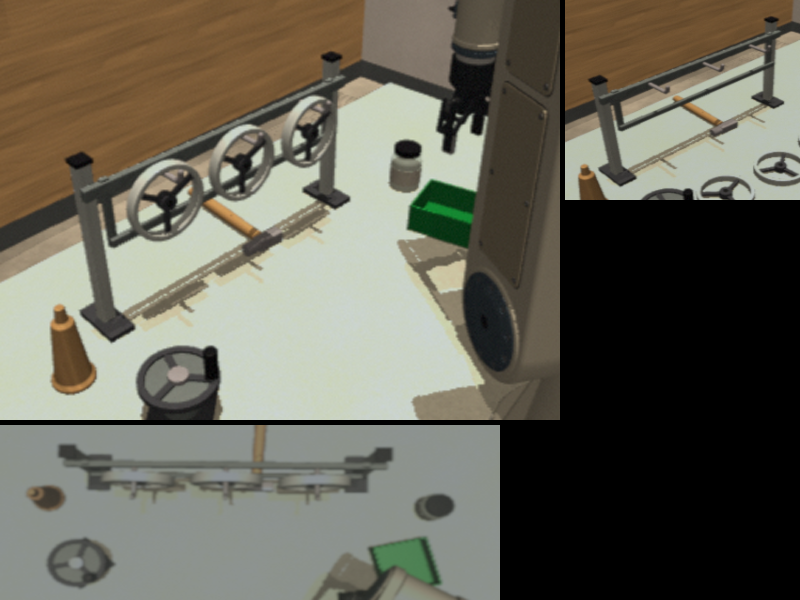

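All three wheels hang on the raised rack, at (168,198), (242,162) and (310,130) in the side tile. I'll compare the crank and carriage with the start picture, then hand in.

```bash
python3 - <<'E'
from h import *
import sys
a=cv2.imread("pics/side0.png");b=cam("side")[0]
def sh(r0,r1,c0,c1,m=8):
    r=cv2.matchTemplate(b[r0-m:r1+m,c0-m:c1+m],a[r0:r1,c0:c1],5);v,p=cv2.minMaxLoc(r)[1::2];return round(v,3),(p[0]-m,p[1]-m)
k=sh(294,325,203,225);l=sh(185,235,140,165);print("crank",k,"carriage",l)
if k[0]>.85 and max(map(abs,k[1]+l[1]))<=1: print(sign_off())
E
```

```text
crank (0.989, (0, 0)) carriage (0.961, (0, 0))
the job is handed in; nothing more can be done
None
```

The job is handed in: all three wheels hang one to a hook, the rack is wound back up to its stop, and the other things on the bench look untouched.

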